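# Pack boxed castings base down in the delivery carrier

### The job

Pack the finished castings for delivery: swing the carrier's bail right back, stand each carton from the bench upright on the floor of a carrier cell of its own with its heavy end (the casting's base) at the bottom, then swing the bail over to the front until it rests in its catches. The cartons are unmarked and the heavy end shows only when you lift one; the castings are delicate, so never stand a carton on its head, not even for a moment. Leave the tub, the tape and the mould where they are.

Things in the scene. Friction and masses are not known exactly. Their poses are not given: they have to be found in the camera images.
- carton_1: plain taped carton, 150 x 48 x 48 mm, 0.24 to 0.34 kg, lying on the bench; None if absent. Origin at the box's centre, x along its length; both ends look alike. Hidden inside, a casting's heavy base puts the centre of mass 36 mm off mid-length, towards either end, not told by the axes. Gripped lightly (3 to 5 N) across mid-length and lifted, the heavy end sinks; near the light end, it swings to hang down
- carton_2: plain taped carton, 150 x 48 x 48 mm, 0.24 to 0.34 kg, lying on the bench; None if absent. Origin at the box's centre, x along its length; both ends look alike. Hidden inside, a casting's heavy base puts the centre of mass 36 mm off mid-length, towards either end, not told by the axes. Gripped lightly (3 to 5 N) across mid-length and lifted, the heavy end sinks; near the light end, it swings to hang down
- carton_3: plain taped carton, 150 x 48 x 48 mm, 0.24 to 0.34 kg, lying on the bench; None if absent. Origin at the box's centre, x along its length; both ends look alike. Hidden inside, a casting's heavy base puts the centre of mass 36 mm off mid-length, towards either end, not told by the axes. Gripped lightly (3 to 5 N) across mid-length and lifted, the heavy end sinks; near the light end, it swings to hang down
- carton_4: plain taped carton, 150 x 48 x 48 mm, 0.24 to 0.34 kg, lying on the bench; None if absent. Origin at the box's centre, x along its length; both ends look alike. Hidden inside, a casting's heavy base puts the centre of mass 36 mm off mid-length, towards either end, not told by the axes. Gripped lightly (3 to 5 N) across mid-length and lifted, the heavy end sinks; near the light end, it swings to hang down
- carton_5: plain taped carton, 150 x 48 x 48 mm, 0.24 to 0.34 kg, lying on the bench; None if absent. Origin at the box's centre, x along its length; both ends look alike. Hidden inside, a casting's heavy base puts the centre of mass 36 mm off mid-length, towards either end, not told by the axes. Gripped lightly (3 to 5 N) across mid-length and lifted, the heavy end sinks; near the light end, it swings to hang down
- carton_6: plain taped carton, 150 x 48 x 48 mm, 0.24 to 0.34 kg, lying on the bench; None if absent. Origin at the box's centre, x along its length; both ends look alike. Hidden inside, a casting's heavy base puts the centre of mass 36 mm off mid-length, towards either end, not told by the axes. Gripped lightly (3 to 5 N) across mid-length and lifted, the heavy end sinks; near the light end, it swings to hang down
- carrier: plywood tote fixed on the bench, 116 mm deep (x), 296 mm long (y); origin under its centre, front at -x. Three open-topped cells along y, 82 mm apart, inside 56 (x) by 70 mm (y); cell walls 10 to 12 mm thick, 45 mm high; floor 10 mm thick. End panels at y = +-142 mm, 80 mm high in front, 140 mm in the rear half. Steel open-topped catches at x = -62, y = +-153 mm, up to 115 mm high
- cell_1 (a point): centre of the floor of cell 1, 10 mm above the bench (the cells differ only in place)
- cell_2 (a point): centre of the floor of cell 2, 10 mm above the bench (the cells differ only in place)
- cell_3 (a point): centre of the floor of cell 3, 10 mm above the bench (the cells differ only in place)
- bail (a joint): bail: a U of 8 mm steel rod, 312 mm wide, hinged at the rear of the end panels. 0 = closed: crossbar in front, 62 mm before the carrier's centre, 105 mm above the bench, in its catches. The angle grows as the crossbar swings up and over to the rear: above the hinge at 1.39, stop at 2.2 rad. Stiff hinge (3 to 5 N at the crossbar): it stays where it is left
- bail_hinge (a point): middle of the bail's hinge axis, which runs along the carrier's y; 46 mm behind the carrier's centre and 125 mm above the bench
- bail_grip (a point): centre of the bail's crossbar, in the middle of its black rubber sleeve (16 mm thick, 110 mm long, along the carrier's y). It moves on a circle of 110 mm radius about the hinge axis
- tub: bystander: yellow plastic mixing tub, 100 mm across and 100 mm high, origin under its centre
- tape: bystander: roll of paper tape lying flat, 90 mm across and 48 mm high, origin under its centre
- mould: bystander: dark wooden mould box filled with blue rubber, 150 x 120 x 60 mm, origin under its centre
Things that resemble listed ones, but are neither listed nor needed, are in the scene too. What is shaped like the carton_1 but green or purple is not meant. Leave any yellow look-alike of the carton_2 alone.

How it is judged:
On the way, in this order (a step that is already met when the one before it is completed fails the run):
1. the bail is swung right back (past 1.7 rad) (value of joint bail above 1.7 rad), for 0.2 s.
2. every carton stands in a cell, heavy end (base_N) on the floor and let go, the bail still back (past 1.2 rad) (value of joint bail above 1.2 rad and x of carton_1 in the frame of carrier between -0.012 and 0.012 m and y of carton_1 in the frame of carrier between -0.105 and 0.105 m and z of carton_1 in the frame of carrier between 0.078 and 0.092 m and z of each of base_1, base_2, base_3, base_4, base_5, base_6 in the frame of carrier below 0.02 m and horizontal distance between carton_1 and base_1 below 0.009 m and linear speed of each of carton_1, carton_2, carton_3, carton_4, carton_5, carton_6 below 0.03 m/s and contact force between each of carton_1, carton_2, carton_3, carton_4, carton_5, carton_6 and the fingers below 0.3 N and x of carton_2 in the frame of carrier between -0.012 and 0.012 m and y of carton_2 in the frame of carrier between -0.105 and 0.105 m and z of carton_2 in the frame of carrier between 0.078 and 0.092 m and horizontal distance between carton_2 and base_2 below 0.009 m and x of carton_3 in the frame of carrier between -0.012 and 0.012 m and y of carton_3 in the frame of carrier between -0.105 and 0.105 m and z of carton_3 in the frame of carrier between 0.078 and 0.092 m and horizontal distance between carton_3 and base_3 below 0.009 m and x of carton_4 in the frame of carrier between -0.012 and 0.012 m and y of carton_4 in the frame of carrier between -0.105 and 0.105 m and z of carton_4 in the frame of carrier between 0.078 and 0.092 m and horizontal distance between carton_4 and base_4 below 0.009 m and x of carton_5 in the frame of carrier between -0.012 and 0.012 m and y of carton_5 in the frame of carrier between -0.105 and 0.105 m and z of carton_5 in the frame of carrier between 0.078 and 0.092 m and horizontal distance between carton_5 and base_5 below 0.009 m and x of carton_6 in the frame of carrier between -0.012 and 0.012 m and y of carton_6 in the frame of carrier between -0.105 and 0.105 m and z of carton_6 in the frame of carrier between 0.078 and 0.092 m and horizontal distance between carton_6 and base_6 below 0.009 m), for 0.3 s.
At the end, for the whole second after the job is handed in: Every carton stands in a cell of the carrier on its floor, heavy end down, upright within 7 degrees, at rest and let go, and the bail rests in its catches (within 0.06 rad of closed) (value of joint bail between -0.06 and 0.06 rad and x of carton_1 in the frame of carrier between -0.012 and 0.012 m and y of carton_1 in the frame of carrier between -0.105 and 0.105 m and z of carton_1 in the frame of carrier between 0.078 and 0.092 m and z of each of base_1, base_2, base_3, base_4, base_5, base_6 in the frame of carrier below 0.02 m and horizontal distance between carton_1 and base_1 below 0.009 m and linear speed of each of carton_1, carton_2, carton_3, carton_4, carton_5, carton_6 below 0.03 m/s and contact force between each of carton_1, carton_2, carton_3, carton_4, carton_5, carton_6 and the fingers below 0.3 N and x of carton_2 in the frame of carrier between -0.012 and 0.012 m and y of carton_2 in the frame of carrier between -0.105 and 0.105 m and z of carton_2 in the frame of carrier between 0.078 and 0.092 m and horizontal distance between carton_2 and base_2 below 0.009 m and x of carton_3 in the frame of carrier between -0.012 and 0.012 m and y of carton_3 in the frame of carrier between -0.105 and 0.105 m and z of carton_3 in the frame of carrier between 0.078 and 0.092 m and horizontal distance between carton_3 and base_3 below 0.009 m and x of carton_4 in the frame of carrier between -0.012 and 0.012 m and y of carton_4 in the frame of carrier between -0.105 and 0.105 m and z of carton_4 in the frame of carrier between 0.078 and 0.092 m and horizontal distance between carton_4 and base_4 below 0.009 m and x of carton_5 in the frame of carrier between -0.012 and 0.012 m and y of carton_5 in the frame of carrier between -0.105 and 0.105 m and z of carton_5 in the frame of carrier between 0.078 and 0.092 m and horizontal distance between carton_5 and base_5 below 0.009 m and x of carton_6 in the frame of carrier between -0.012 and 0.012 m and y of carton_6 in the frame of carrier between -0.105 and 0.105 m and z of carton_6 in the frame of carrier between 0.078 and 0.092 m and horizontal distance between carton_6 and base_6 below 0.009 m); the robot touches nothing.
It fails at once if a carton is stood on its head, light end down on the bench or in the carrier ((horizontal distance between carton_1 and base_1 below 0.045 m and z of base_1 in the frame of carrier above 0.115 m and z of carton_1 in the frame of carrier below 0.1 m) or (horizontal distance between carton_2 and base_2 below 0.045 m and z of base_2 in the frame of carrier above 0.115 m and z of carton_2 in the frame of carrier below 0.1 m) or (horizontal distance between carton_3 and base_3 below 0.045 m and z of base_3 in the frame of carrier above 0.115 m and z of carton_3 in the frame of carrier below 0.1 m) or (horizontal distance between carton_4 and base_4 below 0.045 m and z of base_4 in the frame of carrier above 0.115 m and z of carton_4 in the frame of carrier below 0.1 m) or (horizontal distance between carton_5 and base_5 below 0.045 m and z of base_5 in the frame of carrier above 0.115 m and z of carton_5 in the frame of carrier below 0.1 m) or (horizontal distance between carton_6 and base_6 below 0.045 m and z of base_6 in the frame of carrier above 0.115 m and z of carton_6 in the frame of carrier below 0.1 m)).
It fails at once if the tub, the tape or the mould is shifted by more than 25 mm (distance of any of tub, tape, mould from where it was at the start of the episode above 0.025 m).
Of carton_1, carton_2, carton_3, carton_4, carton_5, carton_6 only 2 to 3 are there at a start; the rules pass over those that are not, and their reading is None.
At some moment in a run one of carton_1, carton_2, carton_3, carton_4, carton_5, carton_6 may be knocked a few centimetres aside while the robot is not near it.
Once in a run the grip may slacken for a moment while it holds something.
It also fails if it takes over 210 s, if anything falls off the work surface, if the arm or the gripper's body presses on something with over 40 N, if the wrist force passes 120 N, or if a joint passes its speed limit or range.

### The arm

A 6-joint arm with a two-finger parallel gripper is mounted at the origin on the work surface. World frame = base frame: x ahead of the robot, y to its left, z up, the work surface at z = 0. Lengths are in m, angles in rad, forces in N, time in s.
With the tool pointing down it reaches from about 0.35 to 0.775 m from the base axis. Payload 7.3 kg.
Tool frame: the origin (TCP) lies midway between the tips of the shut fingers; the grasp point (between the pads) lies 19 mm behind it; z points along the fingers, y is the line along which they close (so a half turn about z gives the same grasp; the last joint's range is limited). The gripper opens to 92 mm and grips with 3 to 60 N. Pads are 19 mm wide; open, the fingers measure 130 mm over their backs; the gripper's body (75 mm by 190 mm) begins 47 mm behind the grasp point.
Start: joints at [1.037, 0.342, 1.524, -0, 1.275, -0.146], TCP at [0.199, 0.486, 0.227] pointing down, gripper open.
Joint ranges: [-2.53, 2.53], [-0.77, 2.02], [0.04, 2.7], [-1, 4.14], [0.28, 2.66], [-3.11, 3.11]. Speed limits (rad/s): [2.57, 2.57, 3.14, 3.14, 3.14, 3.14].

### API

Orientations are given as a 3x3 rotation matrix whose columns are the frame's x, y, z axes.
In Python, from cell import * gives the robot as it stands.
- The arm moves only by the tool send_rows, never from a script. Its argument "targets" is a list of rows, each a list of 2 entries, a list of its own where there are three numbers: the shift along the tool's x, y, z in cm, then the turn about the tool's z in rad. A call has exactly 8 rows; each row is the pose to reach, as a shift and turn from the pose commanded when the call began, along the tool's axes at that moment; what a row does not reach only later rows make up. A row lasts 1/10 s, in which the tool goes at most 50 mm and 8.59 degrees, less where a joint would pass 70% of its speed; a pose out of reach is approached as far as the arm can. A call with a gripper value outside its range is refused whole. "gripper" is the opening, from 0 (shut) to 1 (fully open), set as the call begins (left out, the last holds). The fingers move at their own pace and stop on an object; "squeeze" is the grip in N (left out, the last holds). Time passes only in rows, so rows that repeat a pose let the fingers close, or fill a call up. It gives the time, the measured TCP pose, the force, the opening and the grip force at its end, in the units of the state.
- get_obs(): the state, without advancing time (a new reading comes with each control period).
- read_camera(name): name is "side" or "top" or "wrist"; returns a dict with "img" (384x512x3 uint8, blue, green, red), "camera_matrix" (3x3 intrinsics, pixels), "pose" (4x4, takes a point from camera to world coordinates). Camera axes: x right, y down, z forward; pixel columns grow to the right and rows downward; lengths in m; the calibration is good to about 2 mm. A picture is of the moment at which its call begins. There is no depth.
- close_job(): hands the job in; it is judged then, once.
Trained networks look in the newest picture that a camera, given by its name, has taken for a name from the list of things; names that differ only in an ending like _2 or _b are one class to them, and where a whole thing is asked for, a point or a joint stands for the part that bears it (a point fixed in the world has none). Each returns a list of dicts, best first, with "confidence" (0 to 1); they miss things now and then, are a little off and sometimes report something else, mostly with a low value. They report only what shows in the picture. A call takes as long as a camera call. They do not tell look-alikes from the thing itself.
- boxes_of(camera, query): "position" ([x, y, z] in m, in the coordinates of the camera as it stood for that picture, good to about 4 mm: the middle of the surface that is visible of it).
- trace(camera, query): "mask" (384x512 bool, what is visible of it).
The state is a dict: "t": time; "qpos": joint angles; "qvel": joint speeds; "effort": joint torques, N m; "position": TCP position; "tcp_rot": TCP orientation; "ft_force": force on the tool from outside, world axes, zero at the start; "ft_torque": the same for the moment, N m; "opening": finger opening in m; "grasp_force": force on a finger pad.
Only numpy, scipy, OpenCV 4.12 (cv2) and the standard library are available. Lean on these libraries where they do the work, as an engineer would, in place of code of your own. Each camera call takes 0.05 s, during which the arm holds its last target. There are 200 camera calls.

## Working session

There is one attempt and no reset: what is moved stays moved. The work goes in short steps, Python scripts to look and compute and a tool call to move; the robot and the scene stay as the last step left them, time stands still between calls to the robot, and variables do not carry over. Pictures are saved under pics/ and viewed, at most 14 in all, crops included, and the job is handed in when it is done.

Besides the shell and the picture viewer there is one more tool, called after "Emit:" by a JSON object that holds its "name" and its "arguments". send_rows: Moves the arm, as the interface text tells. Its arguments: {"type":"object","properties":{"targets":{"type":"array"},"gripper":{"type":"number"},"squeeze":{"type":"number"}},"required":["targets"]}

```bash
mkdir -p pics; ls; cat > h.py <<'E'
from cell import *
import numpy as np, cv2
def cap(cam,fn=None):
    c=read_camera(cam)
    if fn: cv2.imwrite('pics/'+fn,c["img"])
    return c
def w(c,p): 
    P=np.array(c["pose"]);return P[:3,:3]@np.array(p)+P[:3,3]
def px(c,p):
    P=np.array(c["pose"]);q=P[:3,:3].T@(np.array(p)-P[:3,3]);u=np.array(c["camera_matrix"])@q;return u[:2]/u[2]
def ray(c,u,v,z):
    P=np.array(c["pose"]);d=P[:3,:3]@np.linalg.inv(np.array(c["camera_matrix"]))@np.array([u,v,1.]);o=P[:3,3];return o+d*(z-o[2])/d[2]
E
python3 - <<'E'
from h import *
np.set_printoptions(precision=3,suppress=True)
o=get_obs();print(o)
for cam in("top","side"):
    c=cap(cam,cam+"0.png")
    for q in("carton_1","carrier","bail","bail_grip","tub","tape","mould"):
        for d in boxes_of(cam,q):
            p=w(c,d["position"]);print(cam,q,round(d["confidence"],2),p,px(c,p).round())
E
```

```text
pics
{'t': 0.0, 'qpos': array([ 1.037,  0.343,  1.525, -0.   ,  1.275, -0.146]), 'qvel': array([-0.001,  0.   , -0.   ,  0.001, -0.001, -0.002]), 'effort': array([ -0.   , -43.124, -24.422,   0.072,   0.056,  -0.   ]), 'position': array([0.198, 0.486, 0.226]), 'tcp_rot': array([[-0.926,  0.378, -0.001],
       [ 0.378,  0.926, -0.001],
       [ 0.   , -0.002, -1.   ]]), 'ft_force': array([ 0.344,  0.721, -0.294]), 'ft_torque': array([-0.   , -0.04 , -0.031]), 'grasp_force': 0.0, 'opening': 0.09211564463660808}
top carton_1 0.95 [0.231 0.362 0.05 ] [175. 265.]
top carton_1 0.83 [0.578 0.243 0.047] [212. 168.]
top carton_1 0.77 [0.416 0.377 0.05 ] [173. 212.]
top carton_1 0.7 [0.396 0.151 0.046] [236. 219.]
top carton_1 0.64 [0.458 0.559 0.048] [123. 200.]
top carrier 0.86 [ 0.559 -0.211  0.042] [337. 175.]
top bail 0.84 [ 0.513 -0.187  0.127] [335. 184.]
top bail_grip 0.56 [ 0.51  -0.189  0.122] [335. 185.]
top bail_grip 0.56 [0.414 0.377 0.049] [173. 213.]
top tub 0.73 [0.78  0.073 0.037] [260. 116.]
top tape 0.84 [ 0.703 -0.211  0.046] [337. 136.]
top tape 0.55 [0.414 0.376 0.047] [
[... 163 characters left out ...]
uld 0.48 [ 0.56  -0.21   0.042] [337. 175.]
side carton_1 0.97 [0.458 0.549 0.039] [166. 149.]
side carton_1 0.97 [0.233 0.333 0.044] [137. 194.]
side carton_1 0.86 [0.574 0.225 0.041] [237. 175.]
side carton_1 0.74 [0.392 0.13  0.05 ] [207. 204.]
side carton_1 0.66 [0.416 0.361 0.037] [180. 174.]
side carrier 0.78 [ 0.551 -0.212  0.046] [312. 241.]
side carrier 0.19 [0.576 0.224 0.042] [237. 175.]
side bail 0.76 [ 0.511 -0.223  0.123] [306. 229.]
side bail_grip 0.88 [ 0.51  -0.224  0.126] [306. 229.]
side tub 0.8 [0.764 0.063 0.072] [306. 170.]
side tub 0.42 [ 0.548 -0.205  0.047] [310. 240.]
side tape 0.61 [ 0.709 -0.22   0.036] [351. 224.]
side tape 0.24 [ 0.547 -0.207  0.047] [310. 240.]
```

```bash
python3 - <<'E'
import cv2,numpy as np
a=cv2.imread('pics/top0.png')[90:310,90:450];a=cv2.resize(a,None,fx=2.2,fy=2.2,interpolation=cv2.INTER_CUBIC)
cv2.imwrite('pics/top0c.png',a)
b=cv2.imread('pics/side0.png')
cv2.imwrite('pics/side0c.png',cv2.resize(b[100:330,100:460],None,fx=2.2,fy=2.2,interpolation=cv2.INTER_CUBIC))
E
```

```text
(no output)
```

View pics/top0c.png

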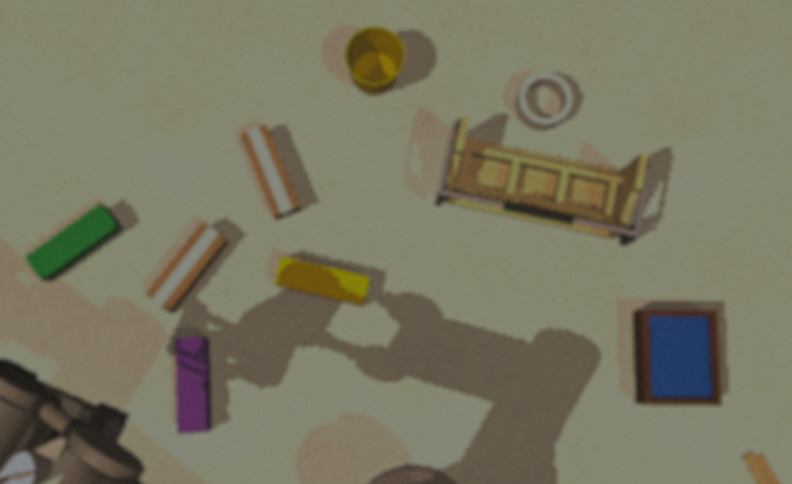

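View pics/side0c.png

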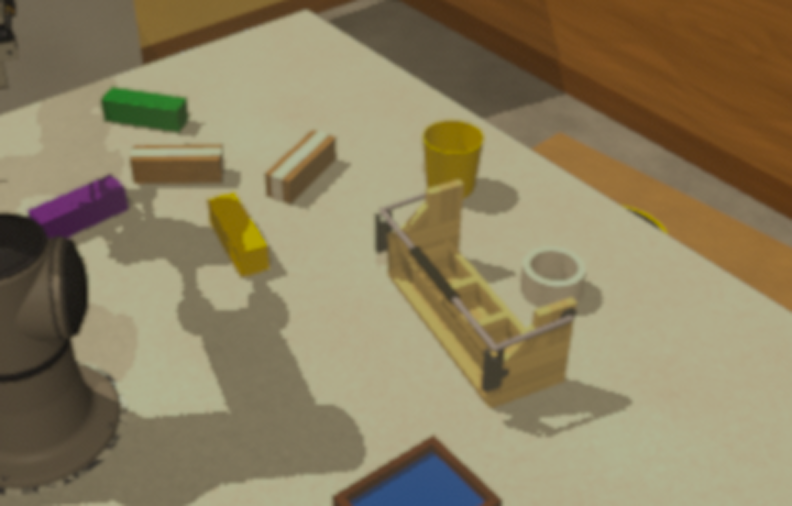

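The cartons are the brown ones with white tape, at crop pixels (270,170) and (187,266), i.e. top pixels (212,168) and (173,212). The look-alikes to leave alone are green (123,200), purple (175,265) and yellow (236,219). There is also a tan object at top pixel (435,303), which I'll check together with a close crop of the cartons.

```bash
python3 - <<'E'
import cv2,numpy as np
a=cv2.imread('pics/top0.png')
l=cv2.resize(a[130:240,150:250],(400,440),interpolation=cv2.INTER_CUBIC)
r=cv2.resize(a[254:384,380:480],(338,440),interpolation=cv2.INTER_CUBIC)
cv2.imwrite('pics/crop1.png',np.clip(np.hstack([l,r]).astype(float)*1.5,0,255).astype('uint8'))
from h import *
np.set_printoptions(precision=3,suppress=True)
c=cap("top"); print(ray(c,435,303,.03))
# cartons: tape-top mask -> orientation through trace
for d in trace("top","carton_1"):
    m=d["mask"].astype('uint8'); ys,xs=np.nonzero(m)
    pts=np.array([ray(c,u,v,.048)[:2] for u,v in zip(xs,ys)],dtype=np.float32)
    print(d["confidence"],len(xs),cv2.minAreaRect(pts),c["img"][ys,xs].mean(0))
for q in("carrier","bail"):
  for d in trace("top",q)[:1]:
    m=d["mask"].astype('uint8'); ys,xs=np.nonzero(m)
    pts=np.array([ray(c,u,v,.08)[:2] for u,v in zip(xs,ys)],dtype=np.float32)
    print(q,d["confidence"],len(xs),cv2.minAreaRect(pts))
E
```

```text
[ 0.111 -0.549  0.03 ]
0.94 658 ((0.4182661473751068, 0.37203484773635864), (0.05780148506164551, 0.15152516961097717), 54.104434967041016) [ 78.313  99.445 116.269]
0.82 676 ((0.45782819390296936, 0.5597947835922241), (0.061100464314222336, 0.1536419689655304), 37.025535583496094) [40.92  87.188 41.   ]
0.79 583 ((0.39927664399147034, 0.15439768135547638), (0.1509971171617508, 0.050038889050483704), 77.18901062011719) [ 17.604  95.197 114.473]
0.75 563 ((0.5787192583084106, 0.24235336482524872), (0.15848200023174286, 0.04870503023266792), 24.170711517333984) [ 85.439 106.998 123.147]
0.63 683 ((0.23207417130470276, 0.356021523475647), (0.15042231976985931, 0.05513955280184746), 4.605742454528809) [81.835 48.597 82.515]
carrier 0.79 3138 ((0.563506543636322, -0.20259754359722137), (0.3339519798755646, 0.15386651456356049), 78.58145141601562)
bail 0.66 2942 ((0.5619255304336548, -0.20315782725811005), (0.3290231227874756, 0.14954188466072083), 78.5864028930664)
```

View pics/crop1.png

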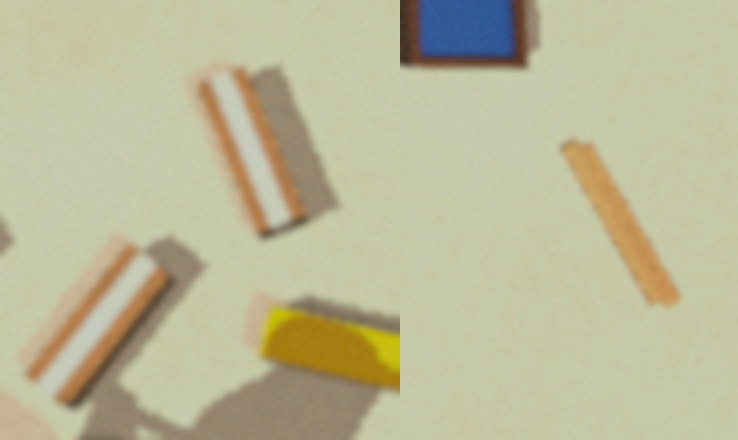

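The tan object is only a thin stick, so it isn't a carton. The two brown taped boxes at (212,168) and (173,212) are the ones to pack. Next I move over the bail.

Emit:
{"name": "send_rows", "arguments": {"targets": [[[-53.7,-51.6,-5],1.38],[[-53.7,-51.6,-5],1.38],[[-53.7,-51.6,-5],1.38],[[-53.7,-51.6,-5],1.38],[[-53.7,-51.6,-5],1.38],[[-53.7,-51.6,-5],1.38],[[-53.7,-51.6,-5],1.38],[[-53.7,-51.6,-5],1.38]]}}

```text
t: 1.8
position: [0.3608, 0.1193, 0.254]
tcp_rot: [[0.023, 1.0, 0.001], [1.0, -0.023, 0.0], [0.0, 0.001, -1.0]]
ft_force: [1.2, 1.7, -0.3]
opening: 0.0922
grasp_force: 0.0
```

```bash
cat >> h.py <<'E'
np.set_printoptions(precision=3,suppress=True)
def goto(p,ang):
    """shift (cm) and turn to take TCP to p with tool y at angle ang (mod pi)"""
    o=get_obs();R=np.array(o["tcp_rot"]);s=R.T@(np.array(p)-o["position"])*100
    a=np.arctan2(R[1,1],R[0,1]);t=(a-ang+np.pi/2)%np.pi-np.pi/2
    # prefer turn keeping q6 within range
    print("t",round(o["t"],2),"pos",np.array(o["position"]),"yang",a,"shift",s.round(2),"turn",round(t,3),"q6",round(o["qpos"][5],2),"F",np.array(o["ft_force"]),"open",round(o["opening"],4),"grip",round(o["grasp_force"],2))
E
python3 - <<'E'
from h import *
goto([.50,-.195,.27],-.199)
# triangulate dark sleeve
L=[]
for cam,(u0,v0,u1,v1) in dict(top=(310,178,360,200),side=(280,205,320,250)).items():
    c=cap(cam,cam+"1.png"); g=c["img"].max(2)[v0:v1,u0:u1]
    n,l,st,ce=cv2.connectedComponentsWithStats((g<45).astype('uint8'))
    i=1+st[1:,4].argmax(); print(cam,st[i],ce[i]+[u0,v0])
    u=ce[i]+[u0,v0];P=np.array(c["pose"]);d=P[:3,:3]@np.linalg.inv(np.array(c["camera_matrix"]))@np.array([*u,1.]);L.append((P[:3,3],d/np.linalg.norm(d)))
A=sum(np.eye(3)-np.outer(d,d) for o,d in L);b=sum((np.eye(3)-np.outer(d,d))@o for o,d in L)
print(np.linalg.solve(A,b))
for d in boxes_of("top","carton_1"): pass
E
```

```text
t 1.8 pos [0.361 0.119 0.254] yang -0.022966269102999988 shift [-31.11  14.64  -1.59] turn 0.176 q6 0.14 F [ 1.159  1.723 -0.275] open 0.0922 grip 0.0
top [10  4 30  9 75] [334.107 185.867]Traceback (most recent call last):
  File "<stdin>", line 8, in <module>
ValueError: attempt to get argmax of an empty sequence
```

Emit:
{"name": "send_rows", "arguments": {"targets": [[[-31,14.6,-1.6],0.176],[[-31,14.6,-1.6],0.176],[[-31,14.6,-1.6],0.176],[[-31,14.6,-1.6],0.176],[[-31,14.6,-1.6],0.176],[[-31,14.6,-1.6],0.176],[[-31,14.6,-1.6],0.176],[[-31,14.6,-1.6],0.176]]}}

```text
t: 2.7
position: [0.5027, -0.1947, 0.2685]
tcp_rot: [[0.194, 0.981, 0.0], [0.981, -0.194, -0.001], [-0.001, 0.0, -1.0]]
ft_force: [0.5, -0.5, -0.1]
opening: 0.092
grasp_force: 0.0
```

```bash
python3 - <<'E'
from h import *
goto([.50,-.195,.27],-.199)
c=cap("wrist","w1.png");print(np.array(c["pose"]))
for q in("bail_grip","carrier","cell_2"):
    for d in boxes_of("wrist",q): p=w(c,d["position"]);print(q,d["confidence"],p,px(c,p))
c=cap("side","s2.png");a=cv2.imread("pics/w1.png");cv2.imwrite("pics/ws2.png",cv2.resize(np.hstack([a[:,:],c["img"][150:][:, 150:].copy() if 0 else c["img"]]),(800,300)))
c=cap("top","t2.png")
for d in boxes_of("top","carton_1"): p=w(c,d["position"]);print(d["confidence"],p,px(c,p))
E
```

```text
t 2.7 pos [ 0.503 -0.195  0.269] yang -0.19532486949355155 shift [-0.08 -0.26 -0.15] turn 0.004 q6 -0.32 F [ 0.535 -0.469 -0.071] open 0.092 grip 0.0
[[ 0.981 -0.186 -0.056  0.517]
 [-0.194 -0.94  -0.28  -0.117]
 [-0.     0.286 -0.958  0.426]
 [ 0.     0.     0.     1.   ]]
bail_grip 0.76 [ 0.518 -0.137  0.127] [261.934 131.27 ]
carrier 0.68 [ 0.563 -0.154  0.044] [295.15  133.153]
cell_2 0.89 [ 0.569 -0.154  0.048] [299.814 132.472]
0.97 [0.575 0.244 0.049] [211.483 168.855]
0.97 [0.23  0.364 0.051] [174.606 265.134]
0.89 [0.415 0.373 0.047] [174.325 212.435]
0.76 [0.454 0.563 0.047] [122.148 200.97 ]
0.74 [0.394 0.152 0.049] [236.007 219.025]
0.5 [ 0.573 -0.124  0.042] [313.035 170.998]
```

View pics/ws2.png

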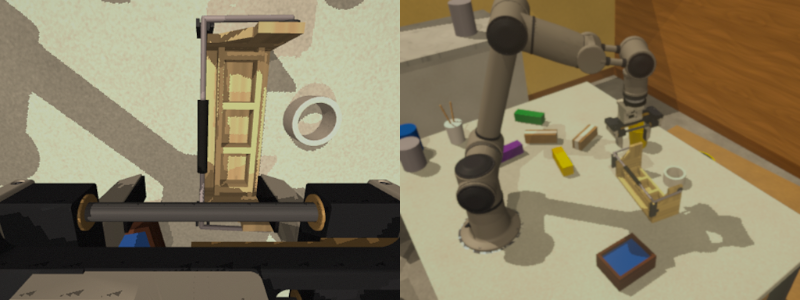

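```bash
python3 - <<'E'
from h import *
c=cap("wrist"); g=c["img"].max(2); m=(g<45).astype('uint8');m[230:]=0;m[:,:230]=0;m[:,285:]=0;m[:80]=0
n,l,st,ce=cv2.connectedComponentsWithStats(m);i=1+st[1:,4].argmax();print(st[i],ce[i])
ys,xs=np.nonzero(l==i); x=np.median(xs);v0,v1=ys.min()-.5,ys.max()+.5
for z in(.105,.125,.145):
    A,B=ray(c,x,v0,z),ray(c,x,v1,z);print("z",z,"len",np.linalg.norm(A-B),"mid",(A+B)/2)
t=cap("top")
for z in(.105,.125,.145): print("top",ray(t,334.6,186.3,z))
s=cap("side")
for z in (.105,.145):
  for q in([.505,-.197,z],): print(z,"side px",px(s,q),"top px",px(t,q))
# cells: edge profile across carrier along image rows
img=cv2.convertScaleAbs(c["img"],alpha=1.3)
cv2.imwrite("pics/w2c.png",cv2.resize(img[10:310,225:405],(480,800))[:600] if 0 else cv2.resize(img[10:310,225:405],(360,600)))
E
```

```text
[ 255  132   14   93 1113] [261.173 177.727]
z 0.105 len 0.11754458052109468 mid [ 0.504 -0.192  0.105]
z 0.125 len 0.11026204739637577 mid [ 0.505 -0.187  0.125]
z 0.145 len 0.102979514271657 mid [ 0.506 -0.182  0.145]
top [ 0.507 -0.191  0.105]
top [ 0.504 -0.188  0.125]
top [ 0.501 -0.184  0.145]
0.105 side px [298.12  229.877] top px [336.316 187.026]
0.145 side px [298.622 219.365] top px [338.377 185.163]
```

View pics/w2c.png

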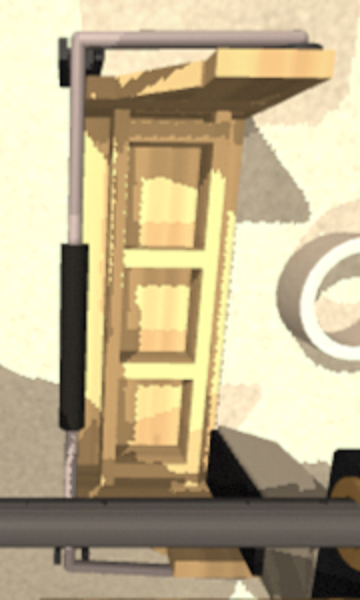

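```bash
python3 - <<'E'
from h import *
c=cap("wrist");f=lambda x,y,z:ray(c,225+x/2,10+y/2,z)
a,b=f(76,60,.11),f(70,540,.11);d=a-b;print("bar",a,b,np.degrees(np.arctan2(-d[0],d[1])))
for z in(.045,.055):
    p,q=f(162,257,z),f(162,370,z);print(z,"pitch",np.linalg.norm(p-q))
    A,B=f(124,315,z),f(200,315,z);print("inner x width",np.linalg.norm(A-B),"centre cell2",(A+B)/2, "y-mid",(p+q)/2)
    A,B=f(130,200,z),f(210,200,z);print("cell top width",np.linalg.norm(A-B),(A+B)/2)
    A,B=f(118,425,z),f(193,425,z);print("cell bot",np.linalg.norm(A-B),(A+B)/2)
E
```

```text
bar [ 0.535 -0.042  0.11 ] [ 0.477 -0.328  0.11 ] -11.434192696772804
0.045 pitch 0.08262914495031191
inner x width 0.054737605986521234 centre cell2 [ 0.57  -0.201  0.045] y-mid [ 0.57  -0.201  0.045]
cell top width 0.054270828583603006 [ 0.586 -0.123  0.045]
cell bot 0.057404457679731506 [ 0.553 -0.284  0.045]
0.055 pitch 0.0804704345098759
inner x width 0.053307570112392 centre cell2 [ 0.568 -0.198  0.055] y-mid [ 0.568 -0.198  0.055]
cell top width 0.05285298740486404 [ 0.584 -0.123  0.055]
cell bot 0.05590474952959496 [ 0.552 -0.28   0.055]
```

Emit:
{"name": "send_rows", "arguments": {"targets": [[[0.5,0.2,4],0],[[0.5,0.2,8],0],[[0.5,0.2,11],0],[[0.5,0.2,14],0],[[0.5,0.2,16],0],[[0.5,0.2,17.2],0],[[0.5,0.2,17.2],0],[[0.5,0.2,17.2],0]]}}

```text
t: 4.05
position: [0.5045, -0.1869, 0.0983]
tcp_rot: [[0.192, 0.981, 0.001], [0.981, -0.192, -0.0], [-0.0, 0.001, -1.0]]
ft_force: [-1.1, 0.4, 1.1]
opening: 0.0917
grasp_force: 0.0
```

Emit:
{"name": "send_rows", "arguments": {"targets": [[[0,0,0],0],[[0,0,0],0],[[0,0,0],0],[[0,0,0],0],[[0,0,0],0],[[0,0,0],0],[[0,0,0],0],[[0,0,0],0]], "gripper": 0, "squeeze": 15}}

```text
t: 4.85
position: [0.504, -0.1867, 0.0975]
tcp_rot: [[0.192, 0.981, 0.0], [0.981, -0.192, 0.0], [0.0, 0.0, -1.0]]
ft_force: [0.2, -0.1, 0.6]
opening: 0.0327
grasp_force: 0.0
```

```bash
python3 - <<'E'
from h import *
goto([.506,-.19,.097],-.199)
C=np.array([.568,-.2,0]);ex=np.array([np.cos(-.199),np.sin(-.199),0])
o=get_obs();g=np.array(o["position"])+[0,0,.019]
print("hinge-rel x",(g-C)@ex-.046,"z",g[2]-.125)
# rows along circle in tool axes for a up to 2.15, vertical at 1.754
R=np.array(o["tcp_rot"])
for A0,name in((np.pi+.183,"low"),(np.pi-.183,"high")):
  print(name)
  for a in np.linspace(0,2.15,17):
    ph=A0-a; d=ex*(.11*np.cos(ph)-.11*np.cos(A0))+np.array([0,0,.11*np.sin(ph)-.11*np.sin(A0)])
    print(round(a,2),(R.T@d*100).round(1))
E
```

```text
t 4.85 pos [ 0.504 -0.187  0.097] yang -0.19303177285363532 shift [-0.29  0.26  0.05] turn 0.006 q6 -0.3 F [ 0.206 -0.063  0.622] open 0.0327 grip 0.0
hinge-rel x -0.1113601536014613 z -0.008529241472950214
low
0.0 [0. 0. 0.]
0.13 [ 0.  -0.2 -1.5]
0.27 [ 0.  -0.1 -2.9]
0.4 [-0.   0.1 -4.4]
0.54 [-0.   0.5 -5.8]
0.67 [-0.   1.1 -7.2]
0.81 [-0.   1.9 -8.4]
0.94 [-0.   2.8 -9.6]
1.08 [ -0.    3.9 -10.6]
1.21 [ -0.    5.1 -11.4]
1.34 [ -0.    6.4 -12.1]
1.48 [ -0.    7.8 -12.6]
1.61 [ -0.1   9.3 -12.9]
1.75 [ -0.1  10.7 -13. ]
1.88 [ -0.1  12.2 -12.9]
2.02 [ -0.1  13.7 -12.6]
2.15 [ -0.1  15.1 -12.1]
high
0.0 [0. 0. 0.]
0.13 [-0.   0.4 -1.4]
0.27 [-0.   0.9 -2.8]
0.4 [-0.   1.7 -4.1]
0.54 [-0.   2.6 -5.3]
0.67 [-0.   3.6 -6.3]
0.81 [-0.   4.8 -7.2]
0.94 [-0.   6.1 -7.9]
1.08 [-0.   7.4 -8.5]
1.21 [-0.1  8.9 -8.8]
1.34 [-0.1 10.3 -9. ]
1.48 [-0.1 11.8 -9. ]
1.61 [-0.1 13.3 -8.7]
1.75 [-0.1 14.7 -8.3]
1.88 [-0.1 16.  -7.7]
2.02 [-0.1 17.3 -6.9]
2.15 [-0.1 18.4 -6. ]
```

Emit:
{"name": "send_rows", "arguments": {"targets": [[[0,0,0],0],[[0,0,0],0],[[0,0,0],0],[[0,0,0],0],[[0,0,0],0],[[0,0,-0.5],0],[[0,0,-1],0],[[0,0,-1.5],0]]}}

```text
t: 5.65
position: [0.5066, -0.1872, 0.1128]
tcp_rot: [[0.192, 0.981, 0.006], [0.981, -0.192, -0.001], [-0.0, 0.006, -1.0]]
ft_force: [12.0, -1.9, -7.5]
opening: 0.0157
grasp_force: 15.0
```

```bash
python3 - <<'E'
from h import *
goto([.506,-.19,.097],-.199)
c=cap("wrist");g=c["img"];cv2.imwrite("pics/w3.png",cv2.resize(g,(400,300)))
E
```

```text
t 5.65 pos [ 0.507 -0.187  0.113] yang -0.19340159724850578 shift [-0.28 -0.01  1.58] turn 0.006 q6 -0.3 F [12.027 -1.914 -7.467] open 0.0157 grip 14.99
```

View pics/w3.png

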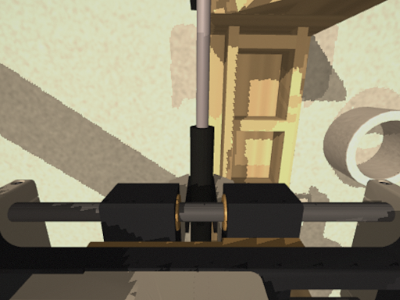

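Emit:
{"name": "send_rows", "arguments": {"targets": [[[0,0.3,-0.2],0],[[0,0.4,-0.7],0],[[0,0.5,-1.2],0],[[0,0.6,-1.7],0],[[0,0.8,-2.2],0],[[0,1.0,-2.7],0],[[0,1.2,-3.2],0],[[0,1.2,-3.2],0]]}}

```text
t: 6.5
position: [0.5137, -0.1886, 0.1452]
tcp_rot: [[0.192, 0.981, -0.005], [0.981, -0.192, 0.001], [0.0, -0.005, -1.0]]
ft_force: [-10.6, 0.1, 3.9]
opening: 0.0152
grasp_force: 15.0
```

Emit:
{"name": "send_rows", "arguments": {"targets": [[[0,0.1,-0.7],0],[[0,0.6,-1.7],0],[[0,1.3,-2.7],0],[[0,2.3,-3.8],0],[[0,3.4,-4.8],0],[[0,4.7,-5.7],0],[[0,6.1,-6.3],0],[[0,6.1,-6.3],0]]}}

```text
t: 7.3
position: [0.578, -0.2018, 0.2121]
tcp_rot: [[0.192, 0.981, 0.006], [0.981, -0.192, -0.004], [-0.002, 0.007, -1.0]]
ft_force: [-3.5, -1.6, 12.0]
opening: 0.0155
grasp_force: 15.0
```

```bash
python3 - <<'E'
from h import *
o=get_obs();ex=np.array([np.cos(-.199),np.sin(-.199),0]);p=np.array(o["position"])
print((p-[.568,-.2,0])@ex, p[2]+.019, o["ft_force"],o["opening"])
E
```

```text
0.010191830907244239 0.23108320735547894 [-3.469 -1.577 12.014] 0.015522269492723183
```

Emit:
{"name": "send_rows", "arguments": {"targets": [[[0,0.9,-0.6],0],[[0,1.8,-0.8],0],[[0,3.5,-0.9],0],[[0,5.2,-0.85],0],[[0,6.8,-0.5],0],[[0,7.6,-0.2],0],[[0,7.6,-0.2],0],[[0,7.6,-0.2],0]]}}

```text
t: 8.1
position: [0.6525, -0.2165, 0.2119]
tcp_rot: [[0.192, 0.981, 0.007], [0.981, -0.192, -0.003], [-0.002, 0.008, -1.0]]
ft_force: [3.3, -5.5, 2.4]
opening: 0.0153
grasp_force: 15.0
```

```bash
python3 - <<'E'
from h import *
o=get_obs();ex=np.array([np.cos(-.199),np.sin(-.199),0]);p=np.array(o["position"])
x,z=(p-[.568,-.2,0])@ex-.047, p[2]+.019-.125
print(x,z,"a",.183+np.arctan2(z,-x), o["ft_force"],o["opening"])
E
```

```text
0.03913231702466555 0.1059095603607616 a 2.1077258682062054 [ 3.306 -5.511  2.424] 0.015343740415039104
```

Emit:
{"name": "send_rows", "arguments": {"targets": [[[0,0.3,0.1],0],[[0,0.5,0.2],0],[[0,0.7,0.3],0],[[0,0.8,0.35],0],[[0,0.8,0.35],0],[[0,0.8,0.35],0],[[0,0.8,0.35],0],[[0,0.8,0.35],0]]}}

```text
t: 8.9
position: [0.6592, -0.2179, 0.2085]
tcp_rot: [[0.192, 0.981, 0.005], [0.981, -0.192, -0.003], [-0.002, 0.005, -1.0]]
ft_force: [0.8, -4.9, 6.6]
opening: 0.0153
grasp_force: 15.0
```

Emit:
{"name": "send_rows", "arguments": {"targets": [[[0,0.2,0.1],0],[[0,0.4,0.2],0],[[0,0.6,0.3],0],[[0,0.8,0.4],0],[[0,0.8,0.4],0],[[0,0.8,0.4],0],[[0,0.8,0.4],0],[[0,0.8,0.4],0]]}}

```text
t: 9.7
position: [0.6606, -0.2177, 0.2055]
tcp_rot: [[0.192, 0.981, -0.011], [0.981, -0.192, 0.001], [-0.001, -0.011, -1.0]]
ft_force: [-29.1, 3.3, 20.0]
opening: 0.0158
grasp_force: 15.0
```

Emit:
{"name": "send_rows", "arguments": {"targets": [[[0,-0.8,-0.3],0],[[0,-0.8,-0.3],0],[[0,-0.8,-0.3],0],[[0,-0.8,-0.3],0],[[0,-0.8,-0.3],0],[[0,-0.8,-0.3],0],[[0,-0.8,-2],0],[[0,-0.8,-6],0]], "gripper": 0.6}}

```text
t: 10.5
position: [0.6567, -0.2161, 0.2582]
tcp_rot: [[0.192, 0.981, -0.008], [0.981, -0.192, 0.004], [0.002, -0.009, -1.0]]
ft_force: [0.6, -0.3, 0.7]
opening: 0.0551
grasp_force: 0.0
```

```bash
python3 - <<'E'
from h import *
c=cap("wrist","w4.png");cv2.imwrite("pics/w4s.png",cv2.resize(c["img"],(400,300)))
goto([.54,.15,.27],-1.14)
E
```

```text
t 10.55 pos [ 0.659 -0.217  0.269] yang -0.19296662644103277 shift [ 33.76 -18.75  -0.28] turn 0.947 q6 -0.24 F [-0.828 -0.24   5.497] open 0.0553 grip 0.0
```

View pics/w4s.png

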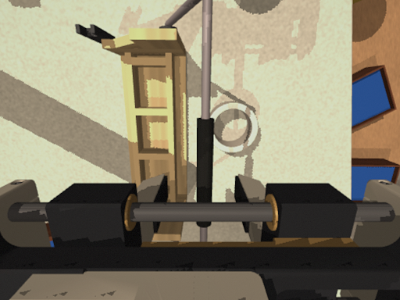

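Emit:
{"name": "send_rows", "arguments": {"targets": [[[33.8,-18.7,-1],0.947],[[33.8,-18.7,-1],0.947],[[33.8,-18.7,-1],0.947],[[33.8,-18.7,-1],0.947],[[33.8,-18.7,-1],0.947],[[33.8,-18.7,-1],0.947],[[33.8,-18.7,-1],0.947],[[33.8,-18.7,-1],0.947]], "gripper": 1}}

```text
t: 11.35
position: [0.5384, 0.1532, 0.2724]
tcp_rot: [[0.909, 0.417, 0.001], [0.417, -0.909, 0.001], [0.001, -0.0, -1.0]]
ft_force: [0.8, -0.3, 0.1]
opening: 0.0918
grasp_force: 0.0
```

```bash
cat >> h.py <<'E'
def cartons(c,cam):
    out=[]
    for d in trace(cam,"carton_1"):
        ys,xs=np.nonzero(d["mask"]); 
        if len(xs)<50: continue
        b,g,r=np.median(c["img"][ys,xs].astype(float),0)
        pts=np.array([ray(c,u,v,.048)[:2] for u,v in zip(xs,ys)],np.float32)
        bx=cv2.boxPoints(cv2.minAreaRect(pts));e=[bx[1]-bx[0],bx[2]-bx[1]];e.sort(key=np.linalg.norm)
        (m,(wx,hy),_)=cv2.minAreaRect(pts)
        out.append((np.array(m),np.degrees(np.arctan2(e[1][1],e[1][0]))%180,wx,hy));print(cam,"conf",round(d["confidence"],2),"mid",np.array(m),"ang",round(out[-1][1],1),"size",round(wx,3),round(hy,3),"bgr",b,g,r,"px",xs.min(),xs.max(),ys.min(),ys.max())
    return out
E
python3 - <<'E'
from h import *
goto([.50,.205,.27],-1.13)
E
```

```text
t 11.35 pos [0.538 0.153 0.272] yang -1.1409786101372124 shift [-1.34 -6.31  0.24] turn -0.011 q6 1.28 F [ 0.777 -0.346  0.126] open 0.0918 grip 0.0
```

Emit:
{"name": "send_rows", "arguments": {"targets": [[[-1,-4,0],0],[[-1.3,-6.3,0],0],[[-1.3,-6.3,0],0],[[-1.3,-6.3,0],0],[[-1.3,-6.3,0],0],[[-1.3,-6.3,0],0],[[-1.3,-6.3,0],0],[[-1.3,-6.3,0],0]]}}

```text
t: 12.15
position: [0.5016, 0.202, 0.2719]
tcp_rot: [[0.909, 0.417, -0.0], [0.417, -0.909, -0.0], [-0.0, -0.0, -1.0]]
ft_force: [0.1, -0.0, 0.5]
opening: 0.092
grasp_force: 0.0
```

```bash
python3 - <<'E'
from h import *
c=cap("wrist","w5.png");cartons(c,"wrist")
for d in boxes_of("wrist","carton_1"): print(d["confidence"],w(c,d["position"]))
t=cap("top");cartons(t,"top")
goto([.50,.205,.27],-1.13)
cv2.imwrite("pics/w5s.png",cv2.resize(c["img"],(400,300)))
E
```

```text
wrist conf 0.96 mid [0.409 0.153] ang 77.5 size 0.153 0.061 bgr 71.0 175.0 183.0 px 213 306 193 259
wrist conf 0.95 mid [0.427 0.371] ang 144.0 size 0.049 0.167 bgr 72.0 107.0 144.0 px 76 186 128 206
wrist conf 0.93 mid [0.485 0.525] ang 127.3 size 0.058 0.115 bgr 67.0 129.0 62.0 px 0 78 51 111
wrist conf 0.92 mid [0.32  0.351] ang 73.3 size 0.053 0.042 bgr 37.0 14.0 34.0 px 100 139 223 252
wrist conf 0.74 mid [0.584 0.242] ang 23.6 size 0.15 0.047 bgr 78.0 117.0 161.0 px 240 276 39 157
0.97 [0.429 0.368 0.047]
0.97 [0.59  0.243 0.047]
0.97 [0.304 0.356 0.022]
0.76 [0.413 0.16  0.049]
0.57 [0.49  0.522 0.05 ]
top conf 0.91 mid [0.455 0.559] ang 128.6 size 0.064 0.157 bgr 43.0 101.0 39.0 px 102 144 183 217
top conf 0.84 mid [0.416 0.374] ang 143.3 size 0.062 0.149 bgr 72.0 97.0 120.0 px 156 185 192 232
top conf 0.7 mid [0.389 0.108] ang 78.2 size 0.057 0.05 bgr 10.0 133.0 140.0 px 241 257 213 229
top conf 0.56 mid [0.515 0.213] ang 117.7 size 0.018 0.045 bgr 75.0 91.0 112.0 px 214 225 181 189
t 12.4 pos [0.501 0.203 0.272] yang -1.140108636384198 shift [-0.01 -0.28  0.2 ] turn -0.01 q6 1.38 F [-0.065 -0.663  0.397] open 0.0919 grip 0.0
```

View pics/w5s.png

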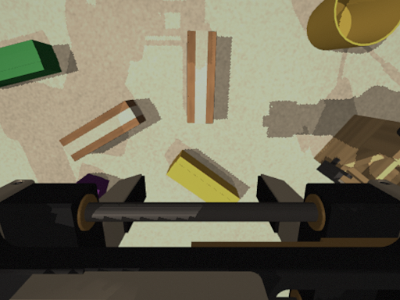

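Emit:
{"name": "send_rows", "arguments": {"targets": [[[4.4,-0.3,4],0.012],[[4.4,-0.3,9],0.012],[[4.4,-0.3,14],0.012],[[4.4,-0.3,19],0.012],[[4.4,-0.3,23],0.012],[[4.4,-0.3,25.5],0.012],[[4.4,-0.3,26.5],0.012],[[4.4,-0.3,26.5],0.012]]}}

```text
t: 13.2
position: [0.5395, 0.2236, 0.0061]
tcp_rot: [[0.914, 0.407, -0.002], [0.407, -0.914, -0.0], [-0.002, -0.0, -1.0]]
ft_force: [-0.5, -0.2, 0.8]
opening: 0.0916
grasp_force: 0.0
```

Emit:
{"name": "send_rows", "arguments": {"targets": [[[0,0,0],0],[[0,0,0],0],[[0,0,0],0],[[0,0,0],0],[[0,0,0],0],[[0,0,0],0],[[0,0,0],0],[[0,0,0],0]], "gripper": 0.3, "squeeze": 5}}

```text
t: 14.0
position: [0.5402, 0.2236, 0.0073]
tcp_rot: [[0.914, 0.407, 0.001], [0.407, -0.914, -0.0], [0.0, 0.0, -1.0]]
ft_force: [0.1, -2.0, 3.1]
opening: 0.0484
grasp_force: 5.0
```

Emit:
{"name": "send_rows", "arguments": {"targets": [[[0,0,0],0],[[0,0,-0.5],0],[[0,0,-1],0],[[0,0,-2],0],[[0,0,-3],0],[[0,0,-3],0],[[0,0,-3],0],[[0,0,-3],0]]}}

```text
t: 14.8
position: [0.5397, 0.2237, 0.0368]
tcp_rot: [[0.914, 0.407, -0.001], [0.407, -0.914, -0.0], [-0.001, -0.0, -1.0]]
ft_force: [-0.0, 0.1, -2.9]
opening: 0.0479
grasp_force: 5.0
```

```bash
python3 - <<'E'
from h import *
goto([.50,.205,.27],-1.13)
s=cap("side","s6.png");c=cap("wrist","w6.png")
cv2.imwrite("pics/c6.png",np.hstack([cv2.resize(c["img"],(400,300)),cv2.resize(s["img"][100:250,150:350],(400,300))]))
E
```

```text
t 14.8 pos [0.54  0.224 0.037] yang -1.1519385233815826 shift [ -4.4    0.09 -23.32] turn -0.022 q6 1.41 F [-0.001  0.075 -2.883] open 0.0479 grip 4.97
```

View pics/c6.png

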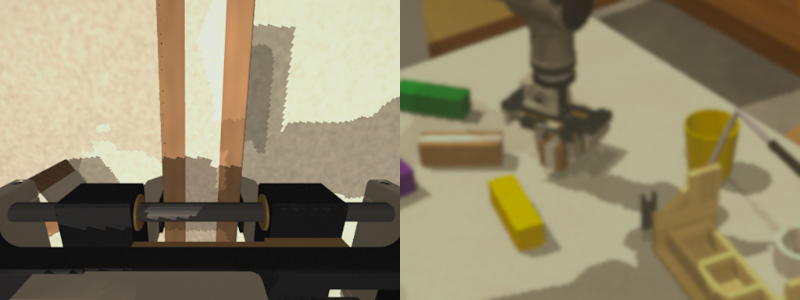

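Emit:
{"name": "send_rows", "arguments": {"targets": [[[0,0,1],0],[[0,0,2],0],[[0,0,2.8],0],[[0,0,3],0],[[0,0,3],0],[[0,0,3],0],[[0,0,3],0],[[0,0,3],0]]}}

```text
t: 15.7
position: [0.5397, 0.2237, 0.0068]
tcp_rot: [[0.914, 0.407, -0.001], [0.407, -0.914, -0.0], [-0.001, -0.0, -1.0]]
ft_force: [-0.3, 0.2, -2.2]
opening: 0.048
grasp_force: 5.0
```

Emit:
{"name": "send_rows", "arguments": {"targets": [[[0,0,0],0],[[0,0,0],0],[[0,0,0],0],[[0,0,0],0],[[2,0,0],0],[[5,0,0],0],[[7.5,0,0],0],[[9,0,0],0]], "gripper": 0.75}}

```text
t: 16.5
position: [0.6239, 0.261, 0.0073]
tcp_rot: [[0.914, 0.407, 0.002], [0.407, -0.914, 0.001], [0.002, 0.0, -1.0]]
ft_force: [0.3, -0.4, -0.2]
opening: 0.069
grasp_force: 0.0
```

Emit:
{"name": "send_rows", "arguments": {"targets": [[[0,0,0],0],[[0,0,0],0],[[0,0,0],0],[[0,0,0],0],[[0,0,0],0],[[0,0,0],0],[[0,0,0],0],[[0,0,0],0]], "gripper": 0.3, "squeeze": 5}}

```text
t: 17.3
position: [0.6221, 0.2603, 0.007]
tcp_rot: [[0.914, 0.407, -0.0], [0.407, -0.914, -0.0], [-0.0, -0.0, -1.0]]
ft_force: [0.4, -0.5, -1.1]
opening: 0.0481
grasp_force: 5.0
```

Emit:
{"name": "send_rows", "arguments": {"targets": [[[0,0,-1],0],[[0,0,-2],0],[[0,0,-3],0],[[0,0,-4],0],[[0,0,-5],0],[[0,0,-6],0],[[0,0,-7],0],[[0,0,-8],0]]}}

```text
t: 18.1
position: [0.6222, 0.2603, 0.0879]
tcp_rot: [[0.914, 0.407, 0.0], [0.407, -0.914, 0.0], [0.0, -0.0, -1.0]]
ft_force: [-0.4, -0.0, -2.0]
opening: 0.0483
grasp_force: 5.0
```

```bash
python3 - <<'E'
from h import *
goto([.50,.205,.27],-1.13)
c=cap("wrist","w7.png");s=cap("side","s7.png")
cv2.imwrite("pics/c7.png",np.hstack([cv2.resize(c["img"],(400,300)),cv2.resize(s["img"][90:240,160:360],(400,300))]))
E
```

```text
t 18.1 pos [0.622 0.26  0.088] yang -1.1520393647129121 shift [-13.41   0.08 -18.21] turn -0.022 q6 1.43 F [-0.352 -0.032 -2.018] open 0.0483 grip 5.0
```

View pics/c7.png

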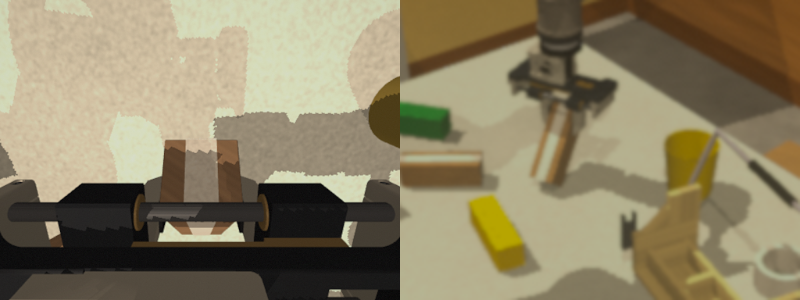

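Emit:
{"name": "send_rows", "arguments": {"targets": [[[0,0,-1.5],0],[[0,0,-3],0],[[0,0,-4.5],0],[[0,0,-6],0],[[0,0,-8],0],[[0,0,-10],0],[[0,0,-11],0],[[0,0,-11],0]]}}

```text
t: 19.0
position: [0.6228, 0.2605, 0.1988]
tcp_rot: [[0.914, 0.407, 0.003], [0.407, -0.914, 0.001], [0.003, 0.0, -1.0]]
ft_force: [0.7, -0.6, -3.4]
opening: 0.0477
grasp_force: 5.0
```

Emit:
{"name": "send_rows", "arguments": {"targets": [[[0,0,0],0],[[0,0,0],0],[[0,0,0],0],[[0,0,0],0],[[0,0,0],0],[[0,0,0],0],[[0,0,0],0],[[0,0,0],0]]}}

```text
t: 19.8
position: [0.6222, 0.2603, 0.1971]
tcp_rot: [[0.914, 0.407, 0.0], [0.407, -0.914, 0.0], [0.0, -0.0, -1.0]]
ft_force: [-0.3, 0.6, -2.3]
opening: 0.0476
grasp_force: 5.0
```

```bash
python3 - <<'E'
from h import *
# cell on the +y side: cell centre C+ey*.082 ; tool y along carrier y
C=np.array([.569,-.2,0]);ey=np.array([np.sin(.199),np.cos(.199),0])
for k in(1,-1,0):print(k,C+ey*.082*k)
p=C+ey*.08+[0,0,.22];goto(p,np.pi/2-.199)
c=cap("wrist","w8.png");s=cap("side","s8.png")
cv2.imwrite("pics/c8.png",np.hstack([cv2.resize(c["img"],(400,300)),cv2.resize(s["img"][70:220,160:360],(400,300))]))
E
```

```text
1 [ 0.585 -0.12   0.   ]
-1 [ 0.553 -0.28   0.   ]
0 [ 0.569 -0.2    0.   ]
t 19.8 pos [0.622 0.26  0.197] yang -1.1519327930738075 shift [-18.95  33.37  -2.3 ] turn 0.618 q6 1.43 F [-0.311  0.569 -2.323] open 0.0476 grip 5.0
```

View pics/c8.png

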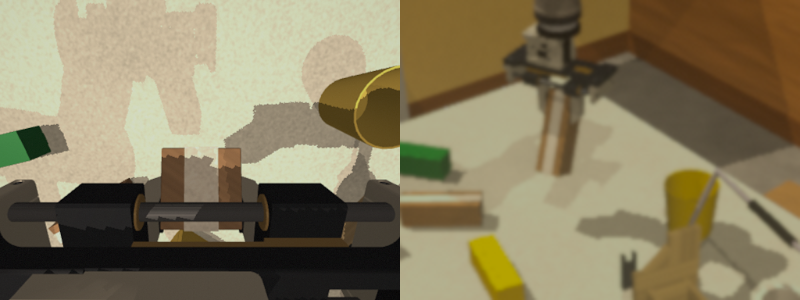

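Emit:
{"name": "send_rows", "arguments": {"targets": [[[0,0,-1],0],[[0,0,-2.5],0],[[0,0,-4],0],[[0,0,-5.5],0],[[0,0,-7],0],[[0,0,-8],0],[[0,0,-8],0],[[0,0,-8],0]]}}

```text
t: 20.7
position: [0.6221, 0.2603, 0.2768]
tcp_rot: [[0.914, 0.407, -0.0], [0.407, -0.914, 0.0], [-0.0, -0.0, -1.0]]
ft_force: [0.5, 0.9, -3.0]
opening: 0.048
grasp_force: 5.0
```

```bash
python3 - <<'E'
from h import *
goto([.553,-.278,.275],np.pi/2-.199)
E
```

```text
t 20.7 pos [0.622 0.26  0.277] yang -1.1519935531555034 shift [-28.2   46.37   0.18] turn 0.618 q6 1.43 F [ 0.486  0.923 -3.01 ] open 0.048 grip 5.0
```

Emit:
{"name": "send_rows", "arguments": {"targets": [[[-0.8,1.4,0],0.02],[[-2.3,3.7,0],0.05],[[-4.2,7,0],0.09],[[-6.2,10.2,0],0.14],[[-8.2,13.5,0],0.18],[[-10.2,16.7,0],0.22],[[-12.1,20,0],0.27],[[-14.1,23.2,0],0.31]]}}

```text
t: 21.5
position: [0.5866, -0.0114, 0.2763]
tcp_rot: [[0.994, 0.105, -0.001], [0.105, -0.994, -0.0], [-0.001, 0.0, -1.0]]
ft_force: [0.1, 0.8, -1.7]
opening: 0.0484
grasp_force: 5.0
```

```bash
python3 - <<'E'
from h import *
goto([.553,-.278,.275],np.pi/2-.199)
E
```

```text
t 21.5 pos [ 0.587 -0.011  0.276] yang -1.4653096859423194 shift [-6.14 26.16  0.14] turn 0.304 q6 1.32 F [ 0.147  0.8   -1.729] open 0.0484 grip 5.0
```

Emit:
{"name": "send_rows", "arguments": {"targets": [[[-0.9,3.7,0],0.04],[[-1.8,7.4,0],0.08],[[-2.7,11.1,0],0.12],[[-3.5,14.8,0],0.17],[[-4.3,18.4,0],0.21],[[-5.1,21.8,0],0.25],[[-5.8,24.5,0],0.28],[[-6.1,26.1,0],0.304]]}}

```text
t: 22.3
position: [0.5537, -0.2778, 0.2761]
tcp_rot: [[0.98, -0.199, -0.002], [-0.199, -0.98, 0.0], [-0.002, 0.0, -1.0]]
ft_force: [-0.4, 0.6, -2.7]
opening: 0.0477
grasp_force: 5.0
```

Emit:
{"name": "send_rows", "arguments": {"targets": [[[0,0,0],0],[[0,0,0],0],[[0,0,0],0],[[0,0,0],0],[[0,0,0],0],[[0,0,0],0],[[0,0,0],0],[[0,0,0],0]]}}

```text
t: 23.1
position: [0.5555, -0.275, 0.277]
tcp_rot: [[0.981, -0.194, 0.0], [-0.194, -0.981, 0.0], [0.0, -0.0, -1.0]]
ft_force: [-0.0, -0.4, -1.6]
opening: 0.0483
grasp_force: 5.0
```

```bash
python3 - <<'E'
from h import *
goto([.553,-.278,.275],np.pi/2-.199)
c=cap("wrist","w9.png");s=cap("side","s9.png")
cartons(s,"side")
p=np.array(get_obs()["position"])+[0,0,.019]
print("grasp px side",px(s,p),"vertical below 0.1",px(s,p-[0,0,.1]), "wrist", px(c,p),px(c,p-[0,0,.1]))
cv2.imwrite("pics/c9.png",np.hstack([cv2.resize(c["img"],(400,300)),cv2.resize(s["img"][130:280,220:420],(400,300))]))
E
```

```text
t 23.1 pos [ 0.555 -0.275  0.277] yang -1.7658175463693098 shift [-0.18  0.35  0.2 ] turn 0.004 q6 1.18 F [-0.013 -0.383 -1.591] open 0.0483 grip 5.0
side conf 0.88 mid [0.391 0.128] ang 75.4 size 0.203 0.062 bgr 0.0 154.0 183.0 px 195 222 188 224
side conf 0.78 mid [ 0.745 -0.092] ang 34.7 size 0.286 0.084 bgr 54.0 94.0 118.0 px 313 346 173 224
side conf 0.77 mid [0.27  0.324] ang 59.6 size 0.134 0.07 bgr 75.0 46.5 81.0 px 137 158 180 203
side conf 0.7 mid [0.454 0.524] ang 128.1 size 0.112 0.167 bgr 41.0 94.0 47.0 px 148 185 141 159
side conf 0.64 mid [0.409 0.344] ang 142.3 size 0.109 0.16 bgr 56.0 92.0 114.0 px 159 201 166 183
grasp px side [334.553 183.005] vertical below 0.1 [331.663 212.44 ] wrist [259.694 251.31 ] [258.845 198.279]
```

View pics/c9.png

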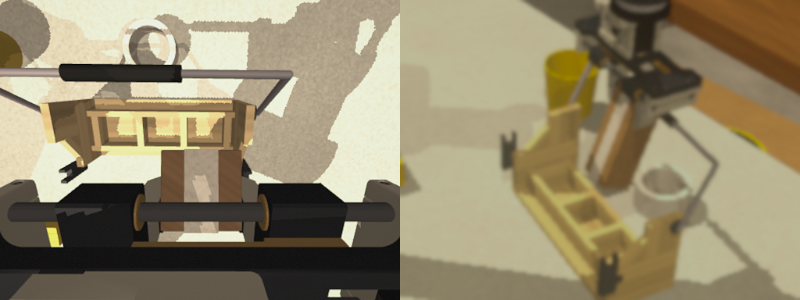

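```bash
python3 - <<'E'
from h import *
o=get_obs();R=np.array(o["tcp_rot"]);g=np.array(o["position"])+[0,0,.019]
import glob
c=cap("wrist");s=cap("side")
for deg in(-10,0,10,20,30):
    t=np.radians(deg); ax=-np.sin(t)*R[:,0]+np.cos(t)*np.array([0,0,-1]); n=np.cos(t)*R[:,0]+np.sin(t)*np.array([0,0,-1])
    row=[deg]
    for L in(.12,.114): 
        b=g+ax*L+n*.024; row+= [px(c,b+R[:,1]*k).round() for k in(-.024,.024)]
    row+=["side axis top/bottom",px(s,g-ax*.03).round(),px(s,g+ax*.12).round()]
    print(*row)
E
```

```text
-10 [233. 148.] [284. 148.] [232. 150.] [285. 150.] side axis top/bottom [334. 174.] [338. 215.]
0 [234. 169.] [283. 169.] [234. 170.] [284. 170.] side axis top/bottom [335. 174.] [331. 218.]
10 [235. 189.] [282. 189.] [234. 189.] [283. 189.] side axis top/bottom [337. 173.] [325. 220.]
20 [235. 209.] [282. 209.] [235. 209.] [283. 209.] side axis top/bottom [339. 173.] [319. 220.]
30 [235. 230.] [282. 230.] [235. 229.] [282. 229.] side axis top/bottom [340. 173.] [313. 220.]
```

```bash
cat >> h.py <<'E'
def tiltpx(c):
    o=get_obs();R=np.array(o["tcp_rot"]);g=np.array(o["position"])+[0,0,.019]
    for top in(.03,.036,.024):
      for deg in(0,10,20,30):
        t=np.radians(deg); ax=-np.sin(t)*R[:,0]+np.cos(t)*np.array([0,0,-1]); n=np.cos(t)*R[:,0]+np.sin(t)*np.array([0,0,-1])
        print(top,deg,*[px(c,g-ax*top+n*.024+R[:,1]*k).round(1) for k in(-.024,.024)],"near edge",px(c,g-ax*top-n*.024).round(1),"bottom",px(c,g+ax*(.15-top)+n*.024).round(1))
E
python3 - <<'E'
from h import *
c=cap("wrist");tiltpx(c)
E
```

```text
0.03 0 [205.8 236.1] [314.3 236.1] near edge [259.7 324.8] bottom [258.6 168.6]
0.03 10 [207.1 221.9] [312.8 221.9] near edge [259.8 321.1] bottom [258.6 188.8]
0.03 20 [208.7 209.6] [311.1 209.6] near edge [259.9 314.5] bottom [258.6 209.2]
0.03 30 [210.5 199.6] [309.1 199.6] near edge [260.  304.9] bottom [258.5 229.9]
0.036 0 [203.2 242.3] [317.1 242.4] near edge [259.8 334.4] bottom [258.7 169.8]
0.036 10 [204.5 225. ] [315.7 225. ] near edge [259.9 328.9] bottom [258.6 189.4]
0.036 20 [206.3 209.6] [313.8 209.6] near edge [260.  319.8] bottom [258.6 209.2]
0.036 30 [208.4 196.9] [311.5 196.9] near edge [260.1 307.4] bottom [258.6 229.3]
0.024 0 [208.2 230.4] [311.6 230.5] near edge [259.6 316. ] bottom [258.6 167.4]
0.024 10 [209.4 219.1] [310.3 219.1] near edge [259.7 314. ] bottom [258.6 188.3]
0.024 20 [210.9 209.5] [308.7 209.6] near edge [259.8 309.6] bottom [258.5 209.2]
0.024 30 [212.5 202. ] [306.9 202.1] near edge [259.9 302.7] bottom [258.5 230.4]
```

Emit:
{"name": "send_rows", "arguments": {"targets": [[[-1,0,0],0],[[-3,0,0],0],[[-5.5,0,0],0],[[-8,0,0],0],[[-10.5,0,0],0],[[-12.5,0,0],0],[[-14,0,0],0],[[-14,0,0],0]]}}

```text
t: 24.2
position: [0.4168, -0.2476, 0.2775]
tcp_rot: [[0.981, -0.195, 0.0], [-0.195, -0.981, -0.0], [0.0, 0.0, -1.0]]
ft_force: [0.5, -0.2, -2.7]
opening: 0.0478
grasp_force: 5.0
```

Emit:
{"name": "send_rows", "arguments": {"targets": [[[0,0,1],0],[[0,0,3],0],[[0,0,6],0],[[0,0,9],0],[[0,0,12],0],[[0,0,15],0],[[0,0,16],0],[[0,0,16.5],0]]}}

```text
t: 25.0
position: [0.4182, -0.2477, 0.1107]
tcp_rot: [[0.981, -0.194, -0.001], [-0.194, -0.981, 0.001], [-0.002, -0.001, -1.0]]
ft_force: [-0.0, -0.2, -2.2]
opening: 0.0477
grasp_force: 5.0
```

Emit:
{"name": "send_rows", "arguments": {"targets": [[[0,0,0],0],[[0,0,0],0],[[0,0,0],0],[[0,0,0],0],[[0,0,0],0],[[0,0,0],0],[[0,0,0],0],[[0,0,0],0]], "squeeze": 3}}

```text
t: 25.8
position: [0.4181, -0.2479, 0.112]
tcp_rot: [[0.981, -0.194, 0.0], [-0.194, -0.981, 0.0], [0.0, -0.0, -1.0]]
ft_force: [0.5, 0.5, -2.8]
opening: 0.0479
grasp_force: 3.0
```

```bash
python3 - <<'E'
from h import *
c=cap("wrist","w10.png");goto([.416,-.25,.106],np.pi/2-.199);tiltpx(c)
im=c["img"];cv2.imwrite("pics/c10.png",cv2.resize(im[120:340,160:360],(400,440)))
E
```

```text
t 25.85 pos [ 0.418 -0.248  0.112] yang -1.7659853016209994 shift [-0.16  0.25  0.6 ] turn 0.004 q6 1.07 F [-0.202 -0.597 -2.091] open 0.0481 grip 3.0
0.03 0 [205.8 236.1] [314.2 236.2] near edge [259.7 324.8] bottom [258.6 168.6]
0.03 10 [207.1 221.9] [312.8 222. ] near edge [259.8 321.1] bottom [258.6 188.9]
0.03 20 [208.7 209.6] [311.  209.6] near edge [259.9 314.5] bottom [258.5 209.2]
0.03 30 [210.5 199.6] [309.  199.6] near edge [259.9 304.9] bottom [258.5 229.9]
0.036 0 [203.2 242.4] [317.1 242.4] near edge [259.8 334.4] bottom [258.6 169.9]
0.036 10 [204.5 225. ] [315.6 225. ] near edge [259.9 328.9] bottom [258.6 189.5]
0.036 20 [206.3 209.6] [313.7 209.7] near edge [260.  319.8] bottom [258.6 209.2]
0.036 30 [208.3 196.9] [311.4 197. ] near edge [260.1 307.3] bottom [258.6 229.3]
0.024 0 [208.2 230.4] [311.6 230.5] near edge [259.6 316. ] bottom [258.6 167.4]
0.024 10 [209.4 219.1] [310.2 219.2] near edge [259.7 314. ] bottom [258.5 188.3]
0.024 20 [210.9 209.6] [308.6 209.6] near edge [259.8 309.6] bottom [258.5 209.2]
0.024 30 [212.5 202. ] [306.8 202.1] near edge [259.8 302.7] bottom [258.5 230.4]
```

View pics/c10.png

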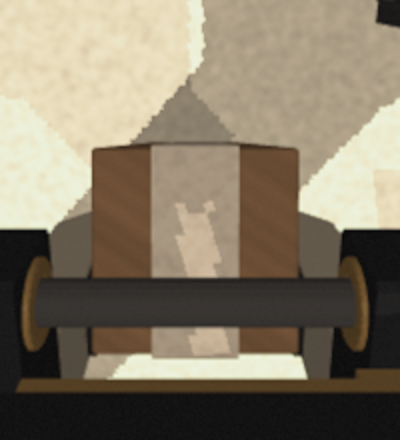

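Emit:
{"name": "send_rows", "arguments": {"targets": [[[0,0,0.5],0],[[0,0,1],0],[[0,0,1.4],0],[[0,0,1.7],0],[[0,0,1.9],0],[[0,0,2.1],0],[[0,0,2.1],0],[[0,0,2.1],0]], "squeeze": 4}}

```text
t: 26.65
position: [0.4184, -0.2481, 0.0911]
tcp_rot: [[0.981, -0.194, 0.001], [-0.194, -0.981, -0.0], [0.001, 0.0, -1.0]]
ft_force: [-0.5, -0.4, 2.3]
opening: 0.0476
grasp_force: 4.0
```

Emit:
{"name": "send_rows", "arguments": {"targets": [[[-0.7,0,-0.25],0],[[-1.4,0,-0.5],0],[[-2.2,0,-0.7],0],[[-2.9,0,-0.85],0],[[-3.7,0,-0.95],0],[[-4.4,0,-1.0],0],[[-5.2,0,-1.0],0],[[-5.7,0,-1.0],0]]}}

```text
t: 27.45
position: [0.3613, -0.2366, 0.101]
tcp_rot: [[0.981, -0.194, -0.0], [-0.194, -0.981, 0.0], [-0.0, -0.0, -1.0]]
ft_force: [0.9, -0.6, -2.3]
opening: 0.0482
grasp_force: 4.0
```

```bash
python3 - <<'E'
from h import *
c=cap("wrist","w11.png");s=cap("side","s11.png");goto([.416,-.25,.106],np.pi/2-.199);tiltpx(c)
cv2.imwrite("pics/c11.png",np.hstack([cv2.resize(c["img"][120:340,160:360],(400,440)),cv2.resize(s["img"][150:315,220:370],(400,440))]))
E
```

```text
t 27.55 pos [ 0.361 -0.237  0.101] yang -1.7664084430910805 shift [ 5.61  0.25 -0.51] turn 0.003 q6 1.01 F [-0.451 -1.304 -2.45 ] open 0.0476 grip 4.0
0.03 0 [205.8 235.8] [314.3 235.9] near edge [259.7 324.6] bottom [258.7 168.4]
0.03 10 [207.1 221.6] [312.9 221.7] near edge [259.8 320.9] bottom [258.6 188.7]
0.03 20 [208.7 209.3] [311.1 209.3] near edge [259.9 314.2] bottom [258.6 209. ]
0.03 30 [210.5 199.3] [309.1 199.3] near edge [260.  304.6] bottom [258.6 229.7]
0.036 0 [203.2 242. ] [317.1 242.1] near edge [259.8 334.2] bottom [258.7 169.6]
0.036 10 [204.5 224.6] [315.7 224.7] near edge [259.9 328.7] bottom [258.6 189.3]
0.036 20 [206.3 209.3] [313.8 209.4] near edge [260.  319.6] bottom [258.6 209. ]
0.036 30 [208.4 196.6] [311.5 196.7] near edge [260.1 307.1] bottom [258.6 229.1]
0.024 0 [208.2 230.1] [311.7 230.2] near edge [259.6 315.8] bottom [258.6 167.2]
0.024 10 [209.4 218.8] [310.3 218.9] near edge [259.7 313.8] bottom [258.6 188.1]
0.024 20 [210.9 209.2] [308.7 209.3] near edge [259.8 309.3] bottom [258.6 209. ]
0.024 30 [212.5 201.7] [306.9 201.8] near edge [259.8 302.4] bottom [258.5 230.3]
```

View pics/c11.png

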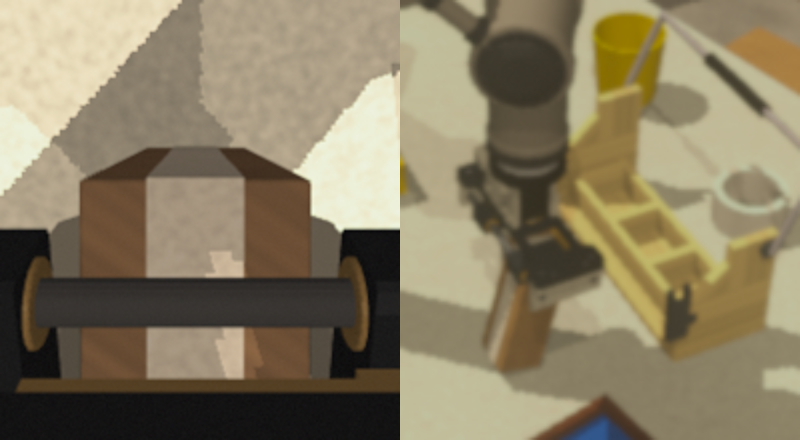

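Emit:
{"name": "send_rows", "arguments": {"targets": [[[0,0,0.3],0],[[0,0,0.6],0],[[-0.3,0,0.6],0],[[-0.7,0,0.55],0],[[-1.1,0,0.5],0],[[-1.5,0,0.45],0],[[-1.8,0,0.4],0],[[-1.8,0,0.4],0]]}}

```text
t: 28.35
position: [0.3441, -0.2333, 0.0971]
tcp_rot: [[0.981, -0.194, 0.0], [-0.194, -0.981, 0.0], [0.0, -0.0, -1.0]]
ft_force: [-0.2, -0.1, -2.6]
opening: 0.0478
grasp_force: 4.0
```

```bash
cat >> h.py <<'E'
def edges(c):
    """v rows of strong horizontal edges on the tape/carton strip in the wrist view"""
    g=cv2.cvtColor(c["img"],cv2.COLOR_BGR2HSV);b=c["img"].astype(int)
    for u in(222,255,296):
        col=cv2.GaussianBlur(c["img"],(5,1),0)[100:262,u].astype(int);d=np.abs(np.diff(col,axis=0)).sum(1)
        k=[100+i for i in range(1,len(d)-1) if d[i]>45 and d[i]>=d[i-1] and d[i]>d[i+1]]
        print("u",u,[(v,int(d[v-100])) for v in k])
    row=c["img"][240].astype(int);d=np.abs(np.diff(row,axis=0)).sum(1)
    print("row240",[(i,int(d[i])) for i in range(170,345) if d[i]>60])
E
python3 - <<'E'
from h import *
edges({"img":cv2.imread("pics/w11.png")})
c=cap("wrist","w12.png");goto([.416,-.25,.106],np.pi/2-.199);edges(c)
E
```

```text
u 222 [(149, 57), (151, 91), (199, 112), (258, 87)]
u 255 [(104, 59), (109, 51), (111, 95), (192, 66), (208, 98), (258, 244)]
u 296 [(200, 157), (258, 90)]
row240 [(183, 85), (184, 114), (232, 104), (233, 66), (281, 113), (282, 72), (329, 76), (330, 149)]
t 28.4 pos [ 0.344 -0.233  0.097] yang -1.766316986907603 shift [ 7.34  0.24 -0.88] turn 0.003 q6 0.99 F [ 0.156  0.239 -2.757] open 0.0479 grip 4.0
u 222 [(135, 162), (199, 114), (258, 93)]
u 255 [(192, 61), (208, 87), (258, 248)]
u 296 [(200, 154), (258, 94)]
row240 [(183, 96), (184, 111), (232, 108), (233, 64), (281, 116), (282, 70), (329, 82), (330, 143)]
```

Emit:
{"name": "send_rows", "arguments": {"targets": [[[0,0,0.1],0],[[0,0,0.2],0],[[0,0,0.3],0],[[0,0,0.4],0],[[0,0,0.5],0],[[0,0,0.5],0],[[0,0,0.5],0],[[0,0,0.5],0]]}}

```text
t: 29.2
position: [0.3445, -0.2334, 0.092]
tcp_rot: [[0.981, -0.194, 0.0], [-0.194, -0.981, 0.0], [0.0, -0.0, -1.0]]
ft_force: [-1.2, 0.1, -2.7]
opening: 0.0482
grasp_force: 4.0
```

Emit:
{"name": "send_rows", "arguments": {"targets": [[[0,0,0.1],0],[[0,0,0.2],0],[[0,0,0.3],0],[[0,0,0.4],0],[[0,0,0.5],0],[[0,0,0.5],0],[[0,0,0.5],0],[[0,0,0.5],0]]}}

```text
t: 30.0
position: [0.3449, -0.2336, 0.0874]
tcp_rot: [[0.981, -0.194, 0.001], [-0.194, -0.981, -0.001], [0.001, 0.0, -1.0]]
ft_force: [-0.3, 1.6, 5.5]
opening: 0.0477
grasp_force: 4.0
```

Emit:
{"name": "send_rows", "arguments": {"targets": [[[-0.3,0,0],0],[[-0.6,0,0],0],[[-0.6,0,0],0],[[-0.6,0,0],0],[[-0.6,0,0],0],[[-0.6,0,0],0],[[-0.6,0,0],0],[[-0.6,0,0],0]], "gripper": 0.8}}

```text
t: 30.8
position: [0.3387, -0.2322, 0.087]
tcp_rot: [[0.981, -0.194, 0.0], [-0.194, -0.981, 0.0], [0.0, -0.0, -1.0]]
ft_force: [-0.0, 0.3, -0.4]
opening: 0.0733
grasp_force: 0.0
```

Emit:
{"name": "send_rows", "arguments": {"targets": [[[0,0,-2],0],[[0,0,-6],0],[[0,0,-10],0],[[0,0,-13],0],[[0,0,-16],0],[[-2,0,-16],0],[[-6,0,-16],0],[[-8,0,-16],0]]}}

```text
t: 31.6
position: [0.2583, -0.2156, 0.2468]
tcp_rot: [[0.981, -0.194, -0.001], [-0.194, -0.981, 0.001], [-0.001, -0.0, -1.0]]
ft_force: [-0.5, 0.0, -1.0]
opening: 0.0733
grasp_force: 0.0
```

```bash
python3 - <<'E'
from h import *
c=cap("wrist","w13.png");goto([.344,-.235,.25],np.pi/2-.199)
for d in boxes_of("wrist","carton_1"): p=w(c,d["position"]);print(round(d["confidence"],2),p,px(c,p))
for d in trace("wrist","carton_1"):
    ys,xs=np.nonzero(d["mask"]);print(len(xs),xs.min(),xs.max(),ys.min(),ys.max(),np.median(c["img"][ys,xs],0))
for cam in("top","side"):
    s=cap(cam,cam+"13.png")
    for d in boxes_of(cam,"carton_1"): p=w(s,d["position"]);print(cam,round(d["confidence"],2),p,px(s,p))
E
```

```text
t 31.65 pos [ 0.257 -0.215  0.247] yang -1.7658501461375111 shift [ 8.94  0.28 -0.34] turn 0.004 q6 0.84 F [-0.489  2.452  0.163] open 0.0734 grip 0.0
0.74 [0.384 0.08  0.039] [ 18.739 120.182]
0.73 [ 0.325 -0.229  0.148] [258.982 121.859]
2866 232 285 97 152 [ 65.  96. 129.]
1586 0 44 101 139 [ 34.  83. 106.]
top 0.97 [0.398 0.15  0.048] [236.595 217.977]
top 0.87 [0.451 0.381 0.046] [172.529 202.423]
top 0.73 [ 0.331 -0.213  0.151] [344.279 236.816]
top 0.66 [0.456 0.56  0.049] [122.7 200.4]
top 0.6 [ 0.569 -0.209  0.041] [336.448 172.476]
top 0.56 [0.231 0.362 0.054] [175.003 264.868]
side 0.9 [0.459 0.549 0.042] [165.691 147.795]
side 0.79 [ 0.317 -0.251  0.096] [257.791 270.696]
side 0.62 [0.451 0.368 0.038] [187.203 169.516]
```

```bash
python3 - <<'E'
from h import *
c=cap("wrist");
for d in trace("wrist","carton_1"):
    ys,xs=np.nonzero(d["mask"])
    if xs.min()<200: continue
    pts=np.array([ray(c,u,v,.15)[:2] for u,v in zip(xs,ys)],np.float32);r=cv2.minAreaRect(pts);print(r)
    goto([r[0][0],r[0][1],.25],np.pi/2-.199)
E
```

```text
((0.32336363196372986, -0.22808979451656342), (0.04781724140048027, 0.04917188733816147), 78.81229400634766)
t 32.05 pos [ 0.261 -0.217  0.247] yang -1.7652382297136433 shift [ 6.36 -0.11 -0.32] turn 0.005 q6 0.84 F [-0.289  0.174 -0.282] open 0.0735 grip 0.0
```

Emit:
{"name": "send_rows", "arguments": {"targets": [[[3,0,0],0],[[6,-0.1,0],0],[[6.3,-0.1,0],0],[[6.3,-0.1,4],0],[[6.3,-0.1,8],0],[[6.3,-0.1,12],0],[[6.3,-0.1,15],0],[[6.3,-0.1,15],0]]}}

```text
t: 32.85
position: [0.3201, -0.2258, 0.0941]
tcp_rot: [[0.981, -0.194, -0.006], [-0.194, -0.981, 0.006], [-0.007, -0.005, -1.0]]
ft_force: [-0.6, 0.5, 0.6]
opening: 0.0734
grasp_force: 0.0
```

Emit:
{"name": "send_rows", "arguments": {"targets": [[[0,0,0],0],[[0,0,0],0],[[0,0,0],0],[[0,0,0],0],[[0,0,0],0],[[0,0,0],0],[[0,0,0],0],[[0,0,0],0]], "gripper": 0.3, "squeeze": 12}}

```text
t: 33.65
position: [0.3227, -0.2287, 0.098]
tcp_rot: [[0.981, -0.194, 0.002], [-0.194, -0.981, -0.002], [0.002, 0.002, -1.0]]
ft_force: [-1.2, -0.2, 8.1]
opening: 0.0485
grasp_force: 12.0
```

Emit:
{"name": "send_rows", "arguments": {"targets": [[[0,0,-1],0],[[0,0,-2],0],[[0,0,-4],0],[[0,0,-6.5],0],[[0,0,-9],0],[[0,0,-11],0],[[0,0,-12],0],[[0,0,-12],0]]}}

```text
t: 34.45
position: [0.3225, -0.2282, 0.2178]
tcp_rot: [[0.981, -0.194, 0.002], [-0.194, -0.981, -0.002], [0.002, 0.001, -1.0]]
ft_force: [-0.5, 0.1, -2.7]
opening: 0.0483
grasp_force: 12.0
```

```bash
python3 - <<'E'
from h import *
c=cap("wrist","w14.png");edges(c);tiltpx(c)
C=np.array([.569,-.2,0]);ey=np.array([np.sin(.199),np.cos(.199),0])
p=C-ey*.082;goto([p[0],p[1],.22],np.pi/2-.199)
E
```

```text
u 222 [(139, 94), (161, 51), (194, 54), (258, 98)]
u 255 [(106, 90), (108, 97), (168, 120), (237, 73), (247, 55), (258, 239)]
u 296 [(153, 102), (200, 90), (203, 100), (258, 92)]
row240 [(183, 99), (184, 108), (233, 106), (234, 89), (257, 65), (273, 87), (280, 145), (329, 80), (330, 139)]
0.03 0 [205.7 235.9] [313.1 235.9] near edge [259.1 324. ] bottom [258.2 169. ]
0.03 10 [207.  221.8] [311.7 221.8] near edge [259.2 320.2] bottom [258.1 189.2]
0.03 20 [208.6 209.6] [310.  209.6] near edge [259.3 313.6] bottom [258.1 209.5]
0.03 30 [210.4 199.7] [308.  199.8] near edge [259.4 304.1] bottom [258.1 230.1]
0.036 0 [203.1 242. ] [315.9 242.1] near edge [259.2 333.4] bottom [258.2 170.3]
0.036 10 [204.4 224.8] [314.5 224.9] near edge [259.3 327.9] bottom [258.1 189.8]
0.036 20 [206.2 209.6] [312.6 209.7] near edge [259.4 318.9] bottom [258.1 209.5]
0.036 30 [208.2 197.1] [310.4 197.1] near edge [259.5 306.4] bottom [258.1 229.5]
0.024 0 [208.  230.3] [310.5 230.3] near edge [259.1 315.3] bottom [258.1 167.9]
0.024 10 [209.3 219.1] [309.2 219.1] near edge [259.1 313.3] bottom [258.1 188.6]
0.024 20 [210.7 209.6] [307.6 209.6] near edge [259.2 308.8] bottom [258.1 209.5]
0.024 30 [212.3 202.2] [305.9 202.2] near edge [259.3 301.9] bottom [258.1 230.6]
t 34.5 pos [ 0.322 -0.228  0.217] yang -1.766048050134895 shift [23.66  0.68 -0.32] turn 0.004 q6 0.96 F [-0.882  0.126 -3.244] open 0.0479 grip 12.0
```

Emit:
{"name": "send_rows", "arguments": {"targets": [[[1.5,0,0],0],[[4.5,0.1,0],0],[[8.5,0.2,0],0],[[12.5,0.4,0],0],[[16.5,0.5,0],0],[[20,0.6,0],0],[[22.5,0.7,0],0],[[23.7,0.7,0],0.004]]}}

```text
t: 35.3
position: [0.5546, -0.2806, 0.2139]
tcp_rot: [[0.98, -0.197, -0.003], [-0.197, -0.98, 0.002], [-0.003, -0.002, -1.0]]
ft_force: [0.3, 0.2, -2.7]
opening: 0.0477
grasp_force: 12.0
```

Emit:
{"name": "send_rows", "arguments": {"targets": [[[0,0,0],0],[[0,0,0],0],[[0,0,0],0],[[0,0,0],0],[[0,0,1],0],[[0,0,2],0],[[0,0,3],0],[[0,0,4],0]]}}

```text
t: 36.1
position: [0.553, -0.2806, 0.1756]
tcp_rot: [[0.98, -0.198, -0.001], [-0.198, -0.98, 0.001], [-0.001, -0.0, -1.0]]
ft_force: [0.2, 0.2, -2.6]
opening: 0.0478
grasp_force: 12.0
```

```bash
python3 - <<'E'
from h import *
C=np.array([.569,-.2,0]);ey=np.array([np.sin(.199),np.cos(.199),0])
p=C-ey*.082;goto([p[0],p[1],.22],np.pi/2-.199)
c=cap("wrist","w15.png")
# predicted cell-front wall etc: rear wall inner top edge of cell2 & carton bottom edge
o=get_obs();R=np.array(o["tcp_rot"]);g=np.array(o["position"])+[0,0,.019]
ex=np.array([np.cos(-.199),np.sin(-.199),0])
for n,q in dict(rear_in=C+ex*.028+[0,0,.045],rear_out=C+ex*.039+[0,0,.045],div12=C-ey*.041+ex*.0+[0,0,.045],div12b=C-ey*.041+ex*.028+[0,0,.045],cartbottom=g+R[:,0]*.024-[0,0,.116]).items(): print(n,px(c,q).round(1))
u=int(px(c,C+ex*.028+[0,0,.045])[0])
for uu in(u,u-10,u+10):
    col=c["img"][60:250,uu].astype(int);d=np.abs(np.diff(col,axis=0)).sum(1);print(uu,[(60+i,int(d[i])) for i in range(len(d)) if d[i]>50])
edges(c)
E
```

```text
t 36.1 pos [ 0.553 -0.281  0.176] yang -1.769993764040813 shift [-0.02 -0.02 -4.44] turn -0.0 q6 1.18 F [ 0.244  0.2   -2.584] open 0.0478 grip 12.0
rear_in [182.3 159.5]
rear_out [181.5 149.2]
div12 [221.3 184.6]
div12b [220.3 159.5]
cartbottom [258.4 169.7]
182 [(94, 290), (95, 252), (96, 55), (126, 111), (127, 143), (129, 116), (130, 147), (133, 69), (134, 191), (147, 67), (150, 95), (151, 190), (152, 77), (188, 97), (189, 56), (193, 72), (200, 93), (208, 100), (209, 215), (210, 79), (233, 224), (234, 450), (248, 51)]
172 [(94, 291), (95, 248), (96, 67), (126, 122), (127, 143), (129, 123), (130, 144), (134, 83), (136, 80), (147, 59), (150, 153), (151, 178), (160, 69), (161, 95), (193, 70), (199, 53), (200, 68), (208, 95), (209, 221), (210, 80), (233, 217), (234, 443)]
192 [(61, 97), (71, 78), (78, 111), (80, 147), (81, 84), (83, 58), (84, 133), (94, 353), (95, 245), (126, 119), (127, 147), (129, 60), (130, 154), (133, 70), (134, 186), (147, 57), (150, 96), (151, 188), (152, 76), (189, 144), (192, 69), (199, 53), (200, 92), (208, 103), (209, 220), (210, 75), (228, 64), (229, 289), (230, 102)]
u 222 [(126, 132), (130, 135), (135, 110), (147, 58), (151, 190), (193, 76), (258, 97)]
u 255 [(126, 174), (130, 115), (135, 117), (148, 60), (151, 57), (160, 159), (168, 173), (237, 110), (253, 52), (258, 261)]
u 296 [(120, 62), (130, 49), (148, 67), (152, 61), (258, 96)]
row240 [(183, 98), (184, 105), (233, 101), (234, 91), (256, 72), (276, 75), (280, 149), (329, 76), (330, 141)]
```

Emit:
{"name": "send_rows", "arguments": {"targets": [[[-0.1,0,1],0],[[-0.1,0,2],0],[[-0.1,0,3],0],[[-0.1,0,3.8],0],[[-0.1,0,4.5],0],[[-0.1,0,5],0],[[-0.1,0,5.4],0],[[-0.1,0,5.8],0]]}}

```text
t: 36.95
position: [0.5525, -0.2806, 0.1189]
tcp_rot: [[0.98, -0.198, 0.0], [-0.198, -0.98, -0.0], [0.0, 0.0, -1.0]]
ft_force: [0.3, -0.4, -2.4]
opening: 0.0478
grasp_force: 12.0
```

Emit:
{"name": "send_rows", "arguments": {"targets": [[[0,0,0.2],0],[[0,0,0.4],0],[[0,0,0.6],0],[[0,0,0.7],0],[[0,0,0.8],0],[[0,0,0.9],0],[[0,0,0.9],0],[[0,0,0.9],0]]}}

```text
t: 37.75
position: [0.5523, -0.2806, 0.11]
tcp_rot: [[0.98, -0.198, 0.0], [-0.198, -0.98, 0.0], [0.0, -0.0, -1.0]]
ft_force: [0.1, -0.7, -1.4]
opening: 0.0479
grasp_force: 12.0
```

Emit:
{"name": "send_rows", "arguments": {"targets": [[[0,0,0.1],0],[[0,0,0.2],0],[[0,0,0.3],0],[[0,0,0.3],0],[[0,0,0.3],0],[[0,0,0.3],0],[[0,0,0.3],0],[[0,0,0.3],0]]}}

```text
t: 38.55
position: [0.5525, -0.2806, 0.1082]
tcp_rot: [[0.98, -0.198, 0.001], [-0.198, -0.98, -0.0], [0.001, 0.0, -1.0]]
ft_force: [-2.7, 1.4, 5.0]
opening: 0.0484
grasp_force: 12.0
```

Emit:
{"name": "send_rows", "arguments": {"targets": [[[0,0,0],0],[[0,0,0],0],[[0,0,0],0],[[0,0,0],0],[[0,0,0],0],[[0,0,-1],0],[[0,0,-3],0],[[0,0,-6],0]], "gripper": 0.64}}

```text
t: 39.35
position: [0.5516, -0.2801, 0.1668]
tcp_rot: [[0.98, -0.198, -0.003], [-0.198, -0.98, 0.002], [-0.003, -0.001, -1.0]]
ft_force: [0.1, -0.3, -0.7]
opening: 0.059
grasp_force: 0.0
```

Emit:
{"name": "send_rows", "arguments": {"targets": [[[0,0,-4],0],[[0,0,-8],0],[[-3,0,-10],0],[[-7,0,-10],0],[[-7,0,-10],0],[[-7,0,-10],0],[[-7,0,-10],0],[[-7,0,-10],0]]}}

```text
t: 40.15
position: [0.4846, -0.267, 0.2669]
tcp_rot: [[0.98, -0.198, 0.0], [-0.198, -0.98, -0.0], [0.0, -0.0, -1.0]]
ft_force: [0.2, -0.1, -0.0]
opening: 0.0587
grasp_force: 0.0
```

```bash
python3 - <<'E'
from h import *
c=cap("wrist","w16.png")
C=np.array([.569,-.2,0]);ey=np.array([np.sin(.199),np.cos(.199),0]);ex=np.array([ey[1],-ey[0],0])
for d in trace("wrist","carton_1"):
    ys,xs=np.nonzero(d["mask"])
    pts=np.array([ray(c,u,v,.16)[:2] for u,v in zip(xs,ys)],np.float32);r=cv2.minAreaRect(pts);m=np.array([*r[0],0])-C
    print(round(d["confidence"],2),r,"carrier xy",m@ex,m@ey,xs.min(),xs.max(),ys.min(),ys.max())
t=cap("top","t16.png");cartons(t,"top")
for d in boxes_of("top","carton_1"): p=w(t,d["position"]);print(round(d["confidence"],2),p)
goto([.40,.30,.30],np.pi/2-.199)
E
```

```text
0.77 ((0.5520219802856445, -0.2791106402873993), (0.04832904040813446, 0.04861249402165413), 78.61893463134766) carrier xy -0.0010036379467649333 -0.08090574312726592 232 283 94 147
0.75 ((0.4640620946884155, -0.03887813165783882), (0.01720958761870861, 0.02713276445865631), 25.688528060913086) carrier xy -0.1347189778846373 0.13719700225212791 48 71 243 258
top conf 0.85 mid [0.399 0.152] ang 77.4 size 0.15 0.05 bgr 10.0 120.0 142.0 px 215 257 208 228
top conf 0.82 mid [0.455 0.379] ang 136.6 size 0.059 0.148 bgr 73.0 101.0 129.0 px 154 193 184 220
top conf 0.66 mid [0.232 0.358] ang 5.4 size 0.151 0.058 bgr 99.0 51.0 97.0 px 168 185 243 286
0.85 [0.452 0.38  0.047]
0.84 [0.456 0.56  0.05 ]
0.83 [0.231 0.361 0.052]
0.67 [0.399 0.151 0.048]
t 40.4 pos [ 0.484 -0.267  0.267] yang -1.7697493277486598 shift [-19.44 -53.9   -3.31] turn 0.0 q6 1.13 F [ 0.362  0.444 -0.669] open 0.0585 grip 0.0
```

Emit:
{"name": "send_rows", "arguments": {"targets": [[[-7.6,-57.5,-2],-2.59],[[-7.6,-57.5,-2],-2.59],[[-7.6,-57.5,-2],-2.59],[[-7.6,-57.5,-2],-2.59],[[-7.6,-57.5,-2],-2.59],[[-7.6,-57.5,-2],-2.59],[[-7.6,-57.5,-2],-2.59],[[-7.6,-57.5,-2],-2.59]], "gripper": 1}}

```text
t: 41.2
position: [0.5107, 0.1343, 0.281]
tcp_rot: [[0.534, 0.845, 0.0], [0.845, -0.534, 0.0], [0.0, 0.0, -1.0]]
ft_force: [1.1, 0.0, -0.1]
opening: 0.0917
grasp_force: 0.0
```

```bash
cat >> h.py <<'E'
def goto2(p,ang):
    goto(p,ang);o=get_obs();R=np.array(o["tcp_rot"]);a=np.arctan2(R[1,1],R[0,1]);print("full turn",round((a-ang+np.pi)%(2*np.pi)-np.pi,3))
E
python3 - <<'E'
from h import *
goto2([.523,.312,.28],.82)
E
```

```text
t 41.2 pos [0.511 0.134 0.281] yang -0.5637700255137098 shift [15.68 -8.46  0.1 ] turn -1.384 q6 0.68 F [ 1.088  0.023 -0.083] open 0.0917 grip 0.0
full turn -1.384
```

Emit:
{"name": "send_rows", "arguments": {"targets": [[[15.7,-8.5,0],-1.384],[[15.7,-8.5,0],-1.384],[[15.7,-8.5,0],-1.384],[[15.7,-8.5,0],-1.384],[[15.7,-8.5,0],-1.384],[[15.7,-8.5,0],-1.384],[[15.7,-8.5,0],-1.384],[[15.7,-8.5,0],-1.384]]}}

```text
t: 42.0
position: [0.5239, 0.3105, 0.2805]
tcp_rot: [[-0.595, 0.804, -0.0], [0.804, 0.595, -0.0], [0.0, -0.0, -1.0]]
ft_force: [-0.3, 0.6, 0.5]
opening: 0.0919
grasp_force: 0.0
```

Emit:
{"name": "send_rows", "arguments": {"targets": [[[0,0,0],-0.15],[[0,0,0],-0.18],[[0,0,0],-0.18],[[0,0,0],-0.18],[[0,0,0],-0.18],[[0,0,0],-0.18],[[0,0,0],-0.18],[[0,0,0],-0.18]]}}

```text
t: 42.8
position: [0.5239, 0.3102, 0.2808]
tcp_rot: [[-0.724, 0.69, 0.0], [0.69, 0.724, 0.0], [0.0, 0.0, -1.0]]
ft_force: [0.2, -0.3, 0.6]
opening: 0.0916
grasp_force: 0.0
```

```bash
python3 - <<'E'
from h import *
c=cap("wrist","w17.png");cartons(c,"wrist")
for d in boxes_of("wrist","carton_1"): print(round(d["confidence"],2),w(c,d["position"]))
goto2([.486,.346,.007],.82)
E
```

```text
wrist conf 0.97 mid [0.404 0.16 ] ang 77.5 size 0.168 0.05 bgr 64.0 158.0 166.0 px 77 181 140 218
wrist conf 0.57 mid [0.289 0.362] ang 4.8 size 0.073 0.048 bgr 99.0 44.0 95.0 px 123 189 0 42
0.82 [0.297 0.358 0.046]
0.79 [0.405 0.16  0.048]
0.77 [0.487 0.53  0.05 ]
0.62 [0.456 0.383 0.047]
t 42.95 pos [0.524 0.31  0.281] yang 0.8099589190953398 shift [ 5.22 -0.02 27.38] turn -0.01 q6 -0.4 F [ 0.305  0.075 -0.267] open 0.0919 grip 0.0
full turn -0.01
```

```bash
python3 - <<'E'
from h import *
c=cap("wrist","w18.png");r=cartons(c,"wrist")
if not any(abs(x[0][0]-.455)<.03 and abs(x[0][1]-.38)<.03 for x in r):
    hsv=cv2.cvtColor(cv2.GaussianBlur(c["img"],(5,5),0),cv2.COLOR_BGR2HSV)
    u,v=px(c,[.456,.383,.048]).astype(int);print(u,v)
    for P in([.456,.383,.048],[.456+.012,.383+.012,.048],[.44,.37,.048]): a=px(c,P).astype(int);print(a,hsv[a[1],a[0]])
    m=cv2.inRange(hsv,(5,80,40),(16,255,255));m[:max(0,v-110)]=0;m[v+110:]=0;m[:,:max(0,u-60)]=0;m[:,u+60:]=0
    m=cv2.morphologyEx(m,cv2.MORPH_OPEN,np.ones((3,3)))
    ys,xs=np.nonzero(m);pts=np.array([ray(c,a,b,.048)[:2] for a,b in zip(xs,ys)],np.float32);print(len(xs),cv2.minAreaRect(pts),xs.min(),xs.max(),ys.min(),ys.max())
E
```

```text
wrist conf 0.93 mid [0.29  0.363] ang 2.0 size 0.071 0.049 bgr 99.0 44.0 95.0 px 124 189 0 42
wrist conf 0.89 mid [0.404 0.161] ang 76.5 size 0.168 0.05 bgr 64.0 158.0 166.0 px 77 182 140 217
wrist conf 0.81 mid [0.484 0.526] ang 127.8 size 0.058 0.081 bgr 57.0 114.0 52.0 px 329 388 0 67
wrist conf 0.73 mid [0.459 0.38 ] ang 135.7 size 0.049 0.152 bgr 71.0 106.0 144.0 px 243 280 39 156
```

Emit:
{"name": "send_rows", "arguments": {"targets": [[[5.2,0.5,4],0],[[5.2,0.5,9],0],[[5.2,0.5,14],0],[[5.2,0.5,19],0],[[5.2,0.5,23],0],[[5.2,0.5,26],0],[[5.2,0.5,27.4],0],[[5.2,0.5,27.4],0]]}}

```text
t: 43.85
position: [0.489, 0.3492, 0.0053]
tcp_rot: [[-0.724, 0.689, -0.003], [0.689, 0.724, -0.001], [0.001, -0.003, -1.0]]
ft_force: [-0.3, 0.5, 0.1]
opening: 0.0919
grasp_force: 0.0
```

Emit:
{"name": "send_rows", "arguments": {"targets": [[[0,0,0],0],[[0,0,0],0],[[0,0,0],0],[[0,0,0],0],[[0,0,0],0],[[0,0,0],0],[[0,0,0],0],[[0,0,0],0]], "gripper": 0.3, "squeeze": 4}}

```text
t: 44.65
position: [0.4898, 0.3496, 0.0071]
tcp_rot: [[-0.724, 0.69, 0.0], [0.69, 0.724, 0.0], [-0.0, 0.0, -1.0]]
ft_force: [-1.8, -1.1, 3.1]
opening: 0.0482
grasp_force: 4.0
```

Emit:
{"name": "send_rows", "arguments": {"targets": [[[0,0,0],0],[[0,0,-0.5],0],[[0,0,-1],0],[[0,0,-1.5],0],[[0,0,-2],0],[[0,0,-2],0],[[0,0,-2],0],[[0,0,-2],0]]}}

```text
t: 45.45
position: [0.4902, 0.3496, 0.027]
tcp_rot: [[-0.724, 0.69, 0.001], [0.69, 0.724, 0.0], [-0.001, 0.001, -1.0]]
ft_force: [2.1, -1.0, 0.6]
opening: 0.048
grasp_force: 4.0
```

```bash
python3 - <<'E'
from h import *
c=cap("wrist","w19.png");goto([.5,.3,.1],.8)
Fs=[np.array(get_obs()["ft_force"])]
for i in range(3): cap("side");Fs.append(np.array(get_obs()["ft_force"]))
print(np.mean(Fs,0),np.array(get_obs()["ft_torque"]))
o=get_obs();R=np.array(o["tcp_rot"]);g=np.array(o["position"])+[0,0,.019]
# far end top edge: level vs heavy end on bench (pivot)
for nm,t in(("level",0.),("far end sunk",np.arcsin(.02/.12))):
    ax=np.cos(t)*R[:,0]-np.sin(t)*np.array([0,0,1]);n=np.sin(t)*R[:,0]+np.cos(t)*np.array([0,0,1])
    print(nm,[px(c,g+ax*.12+n*.024+R[:,1]*k).round(1) for k in(-.024,.024)])
edges(c)
for v in(40,60,80,100):
    row=c["img"][v].astype(int);d=np.abs(np.diff(row,axis=0)).sum(1);print(v,[(i,int(d[i])) for i in range(170,345) if d[i]>60])
E
```

```text
t 45.5 pos [0.49  0.35  0.027] yang 0.8098181353912275 shift [-4.13 -2.91 -7.3 ] turn 0.01 q6 -0.32 F [ 1.801 -0.617  1.032] open 0.0484 grip 4.0
[ 1.575 -1.123  1.153] [-0.114 -0.227 -0.059]
level [array([189.9,  -5.2]), array([321.3,  -5.1])]
far end sunk [array([200.6,   8.2]), array([310.9,   8.3])]
u 222 [(258, 150)]
u 255 [(258, 321)]
u 296 [(258, 50)]
row240 [(183, 132), (184, 136), (209, 115), (236, 131), (237, 78), (277, 177), (329, 103), (330, 201)]
40 [(203, 63), (204, 184), (234, 116), (235, 65), (279, 162), (309, 124), (310, 142)]
60 [(204, 147), (234, 116), (235, 99), (278, 68), (279, 191), (309, 130), (310, 67)]
80 [(204, 65), (205, 170), (234, 108), (235, 135), (278, 100), (279, 136), (308, 80), (309, 120)]
100 [(204, 69), (205, 186), (234, 70), (235, 123), (278, 92), (279, 141), (308, 107), (309, 130)]
```

Emit:
{"name": "send_rows", "arguments": {"targets": [[[0.4,0,-0.7],0],[[0.9,0,-1.65],0],[[1.4,0,-2.4],0],[[2,0,-3.15],0],[[2.6,0,-3.8],0],[[3.2,0,-4.45],0],[[4,0,-5.0],0],[[4.7,0,-5.5],0]]}}

```text
t: 46.45
position: [0.4553, 0.3826, 0.0825]
tcp_rot: [[-0.724, 0.689, 0.0], [0.689, 0.724, 0.0], [-0.0, 0.0, -1.0]]
ft_force: [-0.1, -0.6, -1.1]
opening: 0.0482
grasp_force: 4.0
```

Emit:
{"name": "send_rows", "arguments": {"targets": [[[0.8,0,-0.45],0],[[1.6,0,-0.9],0],[[2.4,0,-1.2],0],[[3.3,0,-1.5],0],[[4.2,0,-1.7],0],[[5.1,0,-1.85],0],[[6,0,-1.9],0],[[6.6,0,-1.95],0]]}}

```text
t: 47.25
position: [0.4072, 0.4283, 0.1013]
tcp_rot: [[-0.725, 0.689, 0.0], [0.689, 0.725, 0.0], [0.0, 0.0, -1.0]]
ft_force: [-0.1, 0.2, -2.7]
opening: 0.0482
grasp_force: 4.0
```

```bash
python3 - <<'E'
from h import *
c=cap("wrist","w20.png");goto([.5,.3,.1],.8);edges(c);tiltpx(c)
E
```

```text
t 47.3 pos [0.407 0.429 0.101] yang 0.8108950417438748 shift [-15.63  -2.9    0.12] turn 0.011 q6 -0.13 F [-0.922  0.818 -1.233] open 0.0481 grip 4.0
u 222 [(192, 48), (195, 54), (258, 115)]
u 255 [(258, 318)]
u 296 [(215, 47), (246, 75)]
row240 [(183, 164), (184, 159), (208, 87), (209, 143), (210, 99), (212, 131), (213, 105), (237, 85), (238, 138), (275, 109), (276, 162), (301, 167), (304, 143), (305, 116), (329, 123), (330, 230)]
0.03 0 [201.8 240. ] [309.8 239.9] near edge [256. 328.] bottom [256.4 170.6]
0.03 10 [203.2 225.7] [308.5 225.7] near edge [255.9 324.4] bottom [256.4 190.8]
0.03 20 [204.9 213.3] [306.8 213.3] near edge [255.9 317.9] bottom [256.4 211.1]
0.03 30 [206.8 203.3] [305.  203.2] near edge [255.9 308.5] bottom [256.5 231.7]
0.036 0 [199.  246.4] [312.5 246.3] near edge [255.9 337.7] bottom [256.4 171.9]
0.036 10 [200.4 229. ] [311.1 228.9] near edge [255.9 332.3] bottom [256.4 191.5]
0.036 20 [202.3 213.5] [309.3 213.5] near edge [255.8 323.4] bottom [256.4 211.2]
0.036 30 [204.5 200.7] [307.2 200.7] near edge [255.8 311. ] bottom [256.5 231.2]
0.024 0 [204.3 234.1] [307.4 234.1] near edge [256.  319.1] bottom [256.4 169.4]
0.024 10 [205.7 222.8] [306.1 222.7] near edge [256.  317.2] bottom [256.4 190.2]
0.024 20 [207.2 213.2] [304.6 213.1] near edge [255.9 312.9] bottom [256.5 211.1]
0.024 30 [208.9 205.6] [302.9 205.5] near edge [255.9 306.1] bottom [256.5 232.3]
```

```bash
cat >> h.py <<'E'
def tilt2(c):
    o=get_obs();R=np.array(o["tcp_rot"]);g=np.array(o["position"])+[0,0,.019]
    for top in(.03,.038):
      for deg in(0,-10,-20,-30,-40,-50):
        t=np.radians(deg); ax=-np.sin(t)*R[:,0]+np.cos(t)*np.array([0,0,-1]); n=np.cos(t)*R[:,0]+np.sin(t)*np.array([0,0,-1])
        f=lambda a,b,k:px(c,g+ax*a+n*b+R[:,1]*k).round(0)
        print(top,deg,"topfar",f(-top,.024,-.024),f(-top,.024,.024),"botfar",f(.15-top,.024,-.024),f(.15-top,.024,.024),"lowest",round(float(g[2]-(.15-top)*np.cos(t)-.024*abs(np.sin(t))),4))
    for d in trace("wrist","carton_1"):
        m=d["mask"];ys,xs=np.nonzero(m);print(round(d["confidence"],2),len(xs),[(v,np.nonzero(m[v])[0].min(),np.nonzero(m[v])[0].max()) for v in np.unique(ys)[::8]],ys.max())
E
python3 - <<'E'
from h import *
c=cap("wrist","w21.png");tilt2(c)
E
```

```text
0.03 0 topfar [202. 242.] [310. 242.] botfar [232. 172.] [281. 172.] lowest 0.0003
0.03 -10 topfar [201. 258.] [311. 258.] botfar [231. 152.] [282. 152.] lowest -0.0021
0.03 -20 topfar [201. 274.] [311. 274.] botfar [229. 132.] [284. 132.] lowest -0.0007
0.03 -30 topfar [201. 289.] [311. 289.] botfar [227. 111.] [286. 111.] lowest 0.0043
0.03 -40 topfar [202. 302.] [310. 302.] botfar [224.  90.] [288.  90.] lowest 0.0129
0.03 -50 topfar [203. 314.] [309. 313.] botfar [221.  70.] [292.  70.] lowest 0.0247
0.038 0 topfar [198. 251.] [313. 251.] botfar [231. 174.] [282. 174.] lowest 0.0083
0.038 -10 topfar [198. 271.] [314. 271.] botfar [230. 155.] [283. 155.] lowest 0.0058
0.038 -20 topfar [198. 290.] [314. 290.] botfar [228. 135.] [284. 135.] lowest 0.0068
0.038 -30 topfar [198. 307.] [314. 307.] botfar [226. 116.] [286. 116.] lowest 0.0113
0.038 -40 topfar [200. 322.] [312. 322.] botfar [224.  97.] [289.  97.] lowest 0.019
0.038 -50 topfar [201. 333.] [311. 333.] botfar [220.  78.] [293.  78.] lowest 0.0299
0.94 12619 [(np.int64(28), np.int64(0), np.int64(1)), (np.int64(36), np.int64
[... 2259 characters left out ...]
4(167), np.int64(229), np.int64(286)), (np.int64(175), np.int64(227), np.int64(288)), (np.int64(183), np.int64(225), np.int64(290)), (np.int64(191), np.int64(224), np.int64(292)), (np.int64(199), np.int64(222), np.int64(293)), (np.int64(207), np.int64(220), np.int64(295)), (np.int64(215), np.int64(218), np.int64(296)), (np.int64(223), np.int64(217), np.int64(298)), (np.int64(231), np.int64(215), np.int64(299)), (np.int64(239), np.int64(214), np.int64(300)), (np.int64(247), np.int64(213), np.int64(302)), (np.int64(255), np.int64(211), np.int64(304)), (np.int64(287), np.int64(204), np.int64(311)), (np.int64(295), np.int64(205), np.int64(310)), (np.int64(303), np.int64(206), np.int64(309))] 310
```

Emit:
{"name": "send_rows", "arguments": {"targets": [[[0,0,0.1],0],[[0,0,0.2],0],[[0,0,0.3],0],[[0,0,0.3],0],[[0,0,0.3],0],[[0,0,0.3],0],[[0,0,0.3],0],[[0,0,0.3],0]]}}

```text
t: 48.2
position: [0.4083, 0.4274, 0.0989]
tcp_rot: [[-0.724, 0.69, 0.001], [0.69, 0.724, 0.0], [-0.0, 0.001, -1.0]]
ft_force: [-1.9, -1.4, 5.6]
opening: 0.0483
grasp_force: 4.0
```

Emit:
{"name": "send_rows", "arguments": {"targets": [[[0,0,0.1],0],[[0,0,0.2],0],[[0,0,0.3],0],[[0,0,0.3],0],[[0,0,0.3],0],[[0,0,0.3],0],[[0,0,0.3],0],[[0,0,0.3],0]]}}

```text
t: 49.0
position: [0.4082, 0.4274, 0.0957]
tcp_rot: [[-0.724, 0.69, 0.001], [0.69, 0.724, 0.0], [-0.0, 0.001, -1.0]]
ft_force: [-1.5, -0.9, 4.6]
opening: 0.0481
grasp_force: 4.0
```

Contact made, so I release it to stand.

Emit:
{"name": "send_rows", "arguments": {"targets": [[[0,0,0],0],[[0,0,0],0],[[0,0,0],0],[[0,0,0],0],[[0,0,0],0],[[0,0,0],0],[[0,0,0],0],[[0,0,0],0]], "gripper": 0.8}}

```text
t: 49.8
position: [0.4079, 0.4276, 0.0953]
tcp_rot: [[-0.724, 0.689, 0.0], [0.689, 0.724, 0.0], [-0.0, 0.0, -1.0]]
ft_force: [-0.3, -0.3, 0.7]
opening: 0.0736
grasp_force: 0.0
```

Emit:
{"name": "send_rows", "arguments": {"targets": [[[0,0,-2],0],[[0,0,-6],0],[[0,0,-10],0],[[0,0,-13],0],[[0,0,-16],0],[[-2,0,-16],0],[[-6,0,-16],0],[[-8,0,-16],0]]}}

```text
t: 50.6
position: [0.4673, 0.3709, 0.2556]
tcp_rot: [[-0.724, 0.69, 0.001], [0.69, 0.724, -0.0], [-0.001, 0.001, -1.0]]
ft_force: [0.8, 0.4, -0.1]
opening: 0.0735
grasp_force: 0.0
```

Emit:
{"name": "send_rows", "arguments": {"targets": [[[0,0,0],0],[[0,0,0],0],[[0,0,0],0],[[0,0,0],0],[[0,0,0],0],[[0,0,0],0],[[0,0,0],0],[[0,0,0],0]]}}

```text
t: 51.4
position: [0.4657, 0.3725, 0.2553]
tcp_rot: [[-0.724, 0.689, 0.0], [0.689, 0.724, 0.0], [0.0, 0.0, -1.0]]
ft_force: [0.6, 0.0, -0.3]
opening: 0.0736
grasp_force: 0.0
```

```bash
cat >> h.py <<'E'
def standing(c,cam="wrist",z=.15):
    for d in trace(cam,"carton_1"):
        ys,xs=np.nonzero(d["mask"])
        pts=np.array([ray(c,u,v,z)[:2] for u,v in zip(xs,ys)],np.float32);r=cv2.minAreaRect(pts)
        print(round(d["confidence"],2),r,np.median(c["img"][ys,xs],0),xs.min(),xs.max(),ys.min(),ys.max())
E
python3 - <<'E'
from h import *
c=cap("wrist","w22.png");standing(c);goto([.41,.425,.25],.8)
for d in boxes_of("wrist","carton_1"): print(round(d["confidence"],2),w(c,d["position"]))
E
```

```text
0.94 ((0.2863040268421173, 0.3794490396976471), (0.11873868852853775, 0.037743717432022095), 3.866663694381714) [110.  49. 105.] 53 185 0 103
0.9 ((0.3912942111492157, 0.4447373151779175), (0.04780866205692291, 0.048248808830976486), 46.43547821044922) [ 67. 100. 138.] 231 284 55 112
0.89 ((0.44370120763778687, 0.5236242413520813), (0.04376044496893883, 0.10772655159235), 36.745361328125) [ 61. 119.  54.] 327 404 0 129
0.69 ((0.4094228744506836, 0.2590629458427429), (0.0812671035528183, 0.036357004195451736), 77.34781646728516) [ 70. 174. 184.] 102 179 196 241
t 51.5 pos [0.466 0.372 0.255] yang 0.8100525940190914 shift [ 7.67 -0.04  0.53] turn 0.01 q6 -0.26 F [-0.668  0.324  0.15 ] open 0.0736 grip 0.0
0.97 [0.392 0.444 0.151]
0.81 [0.458 0.566 0.05 ]
0.76 [0.239 0.362 0.045]
0.56 [0.409 0.207 0.048]
```

Emit:
{"name": "send_rows", "arguments": {"targets": [[[3,0,0],0],[[7,0.1,0],0],[[10,0.1,0],0],[[10.4,0.1,0],0],[[10.4,0.1,4],0],[[10.4,0.1,9],0],[[10.4,0.1,13],0],[[10.4,0.1,15.8],0]]}}

```text
t: 52.35
position: [0.3907, 0.4434, 0.0944]
tcp_rot: [[-0.724, 0.69, -0.002], [0.69, 0.724, -0.002], [-0.0, -0.003, -1.0]]
ft_force: [0.0, -0.3, 0.5]
opening: 0.0735
grasp_force: 0.0
```

Emit:
{"name": "send_rows", "arguments": {"targets": [[[0,0,0],0],[[0,0,0],0],[[0,0,0],0],[[0,0,0],0],[[0,0,0],0],[[0,0,0],0],[[0,0,0],0],[[0,0,0],0]], "gripper": 0.3, "squeeze": 12}}

```text
t: 53.15
position: [0.3916, 0.445, 0.0991]
tcp_rot: [[-0.724, 0.689, 0.002], [0.689, 0.724, 0.001], [-0.001, 0.002, -1.0]]
ft_force: [-1.2, -2.5, 7.0]
opening: 0.0481
grasp_force: 12.0
```

Emit:
{"name": "send_rows", "arguments": {"targets": [[[0,0,-1],0],[[0,0,-2],0],[[0,0,-4],0],[[0,0,-7],0],[[0,0,-10],0],[[0,0,-13],0],[[0,0,-15],0],[[0,0,-16],0]]}}

```text
t: 53.95
position: [0.3917, 0.4454, 0.2604]
tcp_rot: [[-0.724, 0.689, 0.003], [0.689, 0.724, 0.003], [-0.0, 0.005, -1.0]]
ft_force: [0.4, -0.7, -2.7]
opening: 0.0479
grasp_force: 12.0
```

```bash
python3 - <<'E'
from h import *
c=cap("wrist","w23.png");edges(c)
C=np.array([.568,-.2,0]);ey=np.array([np.sin(.199),np.cos(.199),0])
p=C+ey*.082;goto2([p[0],p[1],.26],np.pi/2-.199)
tiltpx(c)
E
```

```text
u 222 [(197, 68), (242, 73), (258, 152)]
u 255 [(171, 75), (242, 103), (258, 341)]
u 296 [(205, 54), (207, 80), (209, 48), (242, 71), (258, 147)]
row240 [(183, 152), (184, 150), (204, 87), (234, 104), (235, 67), (279, 115), (309, 94), (310, 65), (329, 106), (330, 224)]
t 54.0 pos [0.392 0.446 0.261] yang 0.8100992414723209 shift [-52.9  -27.67  -0.04] turn -0.562 q6 -0.09 F [-0.003  0.24  -0.764] open 0.0477 grip 12.0
full turn -0.562
0.03 0 [202.7 241.9] [311. 242.] near edge [256.9 330. ] bottom [256.2 171.4]
0.03 10 [204.  227.6] [309.6 227.6] near edge [256.9 326.5] bottom [256.2 191.6]
0.03 20 [205.7 215.1] [307.8 215.1] near edge [256.9 320. ] bottom [256.2 211.9]
0.03 30 [207.5 205. ] [305.9 205. ] near edge [256.9 310.6] bottom [256.3 232.5]
0.036 0 [200.  248.5] [313.8 248.5] near edge [256.9 339.8] bottom [256.2 172.7]
0.036 10 [201.4 231. ] [312.3 231. ] near edge [256.9 334.5] bottom [256.2 192.3]
0.036 20 [203.2 215.4] [310.4 215.4] near edge [257.  325.7] bottom [256.2 212. ]
0.036 30 [205.3 202.5] [308.2 202.5] near edge [257.  313.3] bottom [256.3 232. ]
0.024 0 [205.1 236. ] [308.4 236. ] near edge [256.8 321. ] bottom [256.2 170.2]
0.024 10 [206.4 224.6] [307.1 224.6] near edge [256.8 319.2] bottom [256.2 191. ]
0.024 20 [207.9 214.9] [305.5 214.9] near edge [256.9 314.9] bottom [256.2 211.9]
0.024 30 [209.6 207.2] [303.8 207.2] near edge [256.9 308.2] bottom [256.3 233.1]
```

Emit:
{"name": "send_rows", "arguments": {"targets": [[[-1.5,-0.8,-0.5],-0.02],[[-4.2,-2.2,-1],-0.05],[[-7.5,-3.9,-1],-0.09],[[-10.9,-5.7,-1],-0.13],[[-14.3,-7.5,-1],-0.17],[[-17.7,-9.3,-1],-0.21],[[-21,-11,-1],-0.25],[[-24.4,-12.8,-1],-0.28]]}}

```text
t: 54.8
position: [0.4794, 0.1824, 0.2664]
tcp_rot: [[-0.887, 0.461, -0.002], [0.461, 0.887, -0.0], [0.001, -0.001, -1.0]]
ft_force: [0.4, 0.1, -3.2]
opening: 0.048
grasp_force: 12.0
```

```bash
python3 - <<'E'
from h import *
C=np.array([.568,-.2,0]);ey=np.array([np.sin(.199),np.cos(.199),0])
p=C+ey*.082;goto2([p[0],p[1],.26],np.pi/2-.199)
E
```

```text
t 54.8 pos [0.479 0.182 0.266] yang 1.0917190419335658 shift [-23.22 -21.97   0.63] turn -0.28 q6 -0.88 F [ 0.431  0.121 -3.171] open 0.048 grip 12.0
full turn -0.28
```

Emit:
{"name": "send_rows", "arguments": {"targets": [[[-2.8,-2.6,0],-0.04],[[-5.6,-5.3,0],-0.08],[[-8.5,-8,0],-0.12],[[-11.5,-10.9,0],-0.16],[[-14.5,-13.7,0],-0.2],[[-17.5,-16.5,0],-0.24],[[-20.2,-19.1,0],-0.27],[[-22.2,-21,0],-0.28]]}}

```text
t: 55.6
position: [0.5794, -0.1073, 0.2659]
tcp_rot: [[-0.98, 0.2, -0.002], [0.2, 0.98, 0.0], [0.002, -0.0, -1.0]]
ft_force: [0.9, -1.1, -2.7]
opening: 0.048
grasp_force: 12.0
```

Emit:
{"name": "send_rows", "arguments": {"targets": [[[0,0,0],0],[[0,0,0],0],[[0,0,0],0],[[0,0,0],0],[[0,0,0],0],[[0,0,0],0],[[0,0,0],0],[[0,0,0],0]]}}

```text
t: 56.4
position: [0.5794, -0.1048, 0.2674]
tcp_rot: [[-0.98, 0.199, 0.0], [0.199, 0.98, 0.0], [-0.0, 0.0, -1.0]]
ft_force: [0.5, 0.1, -3.1]
opening: 0.0477
grasp_force: 12.0
```

```bash
python3 - <<'E'
from h import *
C=np.array([.568,-.2,0]);ey=np.array([np.sin(.199),np.cos(.199),0])
p=C+ey*.082;goto2([p[0],p[1],.1085],np.pi/2-.199)
c=cap("wrist","w24.png");standing(c,z=.16)
E
```

```text
t 56.4 pos [ 0.579 -0.105  0.267] yang 1.3702314569558183 shift [-0.77 -1.36 15.89] turn -0.002 q6 -1.68 F [ 0.489  0.092 -3.072] open 0.0477 grip 11.99
full turn -0.002
0.92 ((0.5496959686279297, -0.2500174343585968), (0.05880669504404068, 0.11414820700883865), 5.795499801635742) [ 53.  79. 107.] 60 157 156 222
0.65 ((0.4499134123325348, 0.07152849435806274), (0.11694919317960739, 0.015585670247673988), 78.53863525390625) [26. 63. 81.] 359 497 0 21
0.58 ((0.640151858329773, -0.11470174789428711), (0.11823341250419617, 0.16587601602077484), 78.31378173828125) [ 52.  77. 106.] 204 311 172 310
```

Emit:
{"name": "send_rows", "arguments": {"targets": [[[-0.8,-1.4,0],0],[[-0.8,-1.4,0],0],[[-0.8,-1.4,2],0],[[-0.8,-1.4,4],0],[[-0.8,-1.4,6],0],[[-0.8,-1.4,8],0],[[-0.8,-1.4,9.5],0],[[-0.8,-1.4,10],0]]}}

```text
t: 57.3
position: [0.5836, -0.1203, 0.1654]
tcp_rot: [[-0.98, 0.2, -0.003], [0.2, 0.98, 0.001], [0.003, 0.001, -1.0]]
ft_force: [0.7, 0.2, -3.3]
opening: 0.0477
grasp_force: 12.0
```

```bash
python3 - <<'E'
from h import *
C=np.array([.568,-.2,0]);ey=np.array([np.sin(.199),np.cos(.199),0])
p=C+ey*.082;goto2([p[0],p[1],.1085],np.pi/2-.199)
E
```

```text
t 57.3 pos [ 0.584 -0.12   0.165] yang 1.369449907403649 shift [-0.07  0.08  5.69] turn -0.002 q6 -1.7 F [ 0.681  0.233 -3.314] open 0.0477 grip 12.0
full turn -0.002
```

Emit:
{"name": "send_rows", "arguments": {"targets": [[[0,0,0.7],0],[[0,0,1.5],0],[[0,0,2.3],0],[[0,0,3.1],0],[[0,0,3.8],0],[[0,0,4.4],0],[[0,0,4.8],0],[[0,0,5.1],0]]}}

```text
t: 58.1
position: [0.5844, -0.1202, 0.1159]
tcp_rot: [[-0.98, 0.199, -0.0], [0.199, 0.98, 0.0], [0.0, 0.0, -1.0]]
ft_force: [-0.2, 0.5, -3.4]
opening: 0.048
grasp_force: 12.0
```

Emit:
{"name": "send_rows", "arguments": {"targets": [[[0,0,0.15],0],[[0,0,0.3],0],[[0,0,0.4],0],[[0,0,0.5],0],[[0,0,0.6],0],[[0,0,0.6],0],[[0,0,0.6],0],[[0,0,0.6],0]]}}

```text
t: 58.9
position: [0.5845, -0.1203, 0.1104]
tcp_rot: [[-0.98, 0.199, 0.0], [0.199, 0.98, 0.0], [-0.0, 0.0, -1.0]]
ft_force: [0.6, -0.2, -2.7]
opening: 0.0477
grasp_force: 12.0
```

Emit:
{"name": "send_rows", "arguments": {"targets": [[[0,0,0.1],0],[[0,0,0.2],0],[[0,0,0.25],0],[[0,0,0.25],0],[[0,0,0.25],0],[[0,0,0.25],0],[[0,0,0.25],0],[[0,0,0.25],0]]}}

```text
t: 59.7
position: [0.5849, -0.1204, 0.1093]
tcp_rot: [[-0.98, 0.199, 0.002], [0.199, 0.98, -0.001], [-0.002, -0.0, -1.0]]
ft_force: [-2.3, -0.0, 6.4]
opening: 0.0483
grasp_force: 12.0
```

Emit:
{"name": "send_rows", "arguments": {"targets": [[[0,0,0],0],[[0,0,0],0],[[0,0,0],0],[[0,0,0],0],[[0,0,0],0],[[0,0,-1],0],[[0,0,-3],0],[[0,0,-6],0]], "gripper": 0.64}}

```text
t: 60.5
position: [0.5836, -0.12, 0.1676]
tcp_rot: [[-0.98, 0.199, -0.003], [0.199, 0.98, 0.001], [0.003, 0.0, -1.0]]
ft_force: [0.4, -1.1, 0.1]
opening: 0.0585
grasp_force: 0.0
```

Emit:
{"name": "send_rows", "arguments": {"targets": [[[0,0,-4],0],[[0,0,-8],0],[[0,0,-11],0],[[0,-2,-13],0],[[0,-5,-13],0],[[0,-8,-13],0],[[0,-8,-13],0],[[0,-8,-13],0]]}}

```text
t: 61.3
position: [0.5682, -0.199, 0.2983]
tcp_rot: [[-0.98, 0.201, 0.0], [0.201, 0.98, 0.0], [-0.0, 0.0, -1.0]]
ft_force: [-0.1, 0.9, -0.1]
opening: 0.0587
grasp_force: 0.0
```

```bash
python3 - <<'E'
from h import *
C=np.array([.568,-.2,0]);ey=np.array([np.sin(.199),np.cos(.199),0]);ex=np.array([ey[1],-ey[0],0])
for cam in("wrist","top","side"):
    c=cap(cam,cam+"25.png")
    for d in trace(cam,"carton_1"):
        ys,xs=np.nonzero(d["mask"]);pts=np.array([ray(c,u,v,.16)[:2] for u,v in zip(xs,ys)],np.float32);r=cv2.minAreaRect(pts);m=np.array([*r[0],0])-C
        if abs(m@ex)<.1 and abs(m@ey)<.2: print(cam,round(d["confidence"],2),r,"carrier",m@ex,m@ey)
    for d in boxes_of(cam,"carton_1"):
        p=w(c,d["position"]);m=p-C
        if abs(m@ex)<.1 and abs(m@ey)<.2: print(cam,"box",round(d["confidence"],2),m@ex,m@ey,p[2])
    for d in boxes_of(cam,"bail_grip"): p=w(c,d["position"]);print(cam,"bail",round(d["confidence"],2),(p-C)@ex,(p-C)@ey,p[2])
p=np.array([.6592,-.2179,0])+ey*0;goto2([p[0],p[1],.27],-.195)
E
```

```text
wrist 0.75 ((0.5462707877159119, -0.2670306861400604), (0.0674373060464859, 0.06712212413549423), 78.26728820800781) carrier -0.008049140626276489 -0.07000344910125984
wrist 0.73 ((0.5757874846458435, -0.12635263800621033), (0.06653547286987305, 0.06830266118049622), 78.4096450805664) carrier -0.006925488755563944 0.07373341475376076
wrist box 0.87 -0.004281068027364732 -0.07473589458639239 0.15855640128607967
wrist box 0.77 -0.004788011978288599 0.07626448770409645 0.15995194990824063
wrist bail 0.81 0.08849384520828407 0.0009734458993768201 0.22762767778599444
wrist bail 0.47 -0.006976819314531194 -0.006055304419957458 0.04361811584825043
top 0.54 ((0.5702866315841675, -0.1104946881532669), (0.05410081893205643, 0.07855205982923508), 71.80237579345703) carrier -0.015452726011710067 0.08819094506574739
top 0.53 ((0.5805891752243042, -0.20475061237812042), (0.3275134861469269, 0.21528014540672302), 78.25740814208984) carrier 0.013279869387900788 -0.002168114350232098
top 0.46 ((0.5527728199958801, -0.2690565586090088), (0.06593961268663406, 0.04249068349599838), 67.29517364501953) ca
[... 379 characters left out ...]
 -0.17399418354034424), (0.19933392107486725, 0.060320429503917694), 48.379425048828125) carrier -0.033202483654647064 0.019833463406276747
side 0.62 ((0.5115134716033936, -0.3237716555595398), (0.17432408034801483, 0.06618702411651611), 43.945838928222656) carrier -0.030903437794527252 -0.13249576650870684
side box 0.89 -0.009337495183473201 -0.09859277963240994 0.12131897422505611
side box 0.6 -0.0038138683109253183 0.05957964447037436 0.11115955496892582
side bail 0.91 0.092226442592618 -0.05259167220200552 0.2272726653291921
t 61.9 pos [ 0.569 -0.199  0.298] yang 1.3702176479958605 shift [-9.27 -0.09  2.78] turn 1.565 q6 -1.83 F [ 0.303 -0.473 -0.041] open 0.0588 grip 0.0
full turn 1.565
```

Emit:
{"name": "send_rows", "arguments": {"targets": [[[-9,0,0],1.565],[[-9,0,0],1.565],[[-9,0,0],1.565],[[-9,0,0],1.565],[[-9,0,0],1.565],[[-9,0,0],1.565],[[-9,0,0],1.565],[[-9,0,0],1.565]]}}

```text
t: 62.7
position: [0.6567, -0.2166, 0.2976]
tcp_rot: [[-0.163, 0.987, -0.0], [0.987, 0.163, 0.0], [0.0, -0.0, -1.0]]
ft_force: [0.0, 0.2, 0.2]
opening: 0.0586
grasp_force: 0.0
```

Emit:
{"name": "send_rows", "arguments": {"targets": [[[0,0,0],0.15],[[0,0,0],0.3],[[0,0,0],0.4],[[0,0,0],0.4],[[0,0,0],0.4],[[0,0,0],0.4],[[0,0,0],0.4],[[0,0,0],0.4]]}}

```text
t: 63.5
position: [0.6566, -0.2166, 0.2978]
tcp_rot: [[0.227, 0.974, 0.0], [0.974, -0.227, 0.0], [0.0, 0.0, -1.0]]
ft_force: [1.0, -1.1, -0.1]
opening: 0.0587
grasp_force: 0.0
```

```bash
python3 - <<'E'
from h import *
goto2([.660,-.218,.208],-.195)
E
```

```text
t 63.5 pos [ 0.657 -0.217  0.298] yang -0.22931121834374274 shift [-0.06  0.36  8.98] turn -0.034 q6 -0.2 F [ 1.004 -1.127 -0.072] open 0.0587 grip 0.0
full turn -0.034
```

Emit:
{"name": "send_rows", "arguments": {"targets": [[[0,0.3,2],-0.034],[[0,0.3,5],-0.034],[[0,0.3,7],-0.034],[[0,0.3,8.5],-0.034],[[0,0.3,9.2],-0.034],[[0,0.3,9.2],-0.034],[[0,0.3,9.2],-0.034],[[0,0.3,9.2],-0.034]]}}

```text
t: 64.3
position: [0.6601, -0.2175, 0.2071]
tcp_rot: [[0.195, 0.981, 0.002], [0.981, -0.195, -0.001], [-0.0, 0.002, -1.0]]
ft_force: [0.2, 1.0, 0.4]
opening: 0.0589
grasp_force: 0.0
```

Emit:
{"name": "send_rows", "arguments": {"targets": [[[0,0,0],0],[[0,0,0],0],[[0,0,0],0],[[0,0,0],0],[[0,0,0],0],[[0,0,0],0],[[0,0,0],0],[[0,0,0],0]], "gripper": 0, "squeeze": 15}}

```text
t: 65.1
position: [0.6596, -0.2173, 0.2058]
tcp_rot: [[0.195, 0.981, 0.0], [0.981, -0.195, 0.0], [0.0, -0.0, -1.0]]
ft_force: [-0.0, -0.2, 0.4]
opening: 0.0153
grasp_force: 15.0
```

```bash
python3 - <<'E'
from h import *
goto2([.660,-.218,.208],-.195)
o=get_obs();ex=np.array([np.cos(-.197),np.sin(-.197),0]);p=np.array(o["position"])
x,z=(p-[.568,-.2,0])@ex-.047, p[2]+.019-.125
r=np.hypot(x,z);e=np.arctan2(z,-x);print(x,z,r,"a",.183+e)
for a in np.arange(2.15,-.01,-.1):
    f=a-.183;print(round(a,2),"y",round(100*(-r*np.cos(f)-x),1),"z",round(-100*(r*np.sin(f)-z),1))
E
```

```text
t 65.1 pos [ 0.66  -0.217  0.206] yang -0.19604785101694708 shift [-0.06  0.06 -0.22] turn -0.001 q6 -0.23 F [-0.009 -0.247  0.431] open 0.0153 grip 15.0
full turn -0.001
0.04617016146903451 0.09977516836174144 0.1099398382375132 a 2.1871958374791234
2.15 y -0.4 z -0.2
2.05 y -1.4 z -0.5
1.95 y -2.5 z -0.8
1.85 y -3.6 z -1.0
1.75 y -4.7 z -1.0
1.65 y -5.8 z -1.0
1.55 y -6.8 z -0.8
1.45 y -7.9 z -0.5
1.35 y -8.9 z -0.1
1.25 y -9.9 z 0.3
1.15 y -10.9 z 0.9
1.05 y -11.7 z 1.6
0.95 y -12.5 z 2.3
0.85 y -13.3 z 3.2
0.75 y -13.9 z 4.1
0.65 y -14.4 z 5.0
0.55 y -14.9 z 6.0
0.45 y -15.2 z 7.1
0.35 y -15.5 z 8.2
0.25 y -15.6 z 9.2
0.15 y -15.6 z 10.3
0.05 y -15.5 z 11.4
```

Emit:
{"name": "send_rows", "arguments": {"targets": [[[0,-0.9,-0.35],0],[[0,-1.9,-0.65],0],[[0,-3.0,-0.9],0],[[0,-4.2,-1.0],0],[[0,-5.3,-1.0],0],[[0,-6.3,-0.9],0],[[0,-7.3,-0.65],0],[[0,-7.9,-0.5],0]]}}

```text
t: 65.9
position: [0.5827, -0.2015, 0.2119]
tcp_rot: [[0.195, 0.981, 0.004], [0.981, -0.195, -0.0], [0.0, 0.004, -1.0]]
ft_force: [4.3, 1.7, 2.3]
opening: 0.0156
grasp_force: 15.0
```

Emit:
{"name": "send_rows", "arguments": {"targets": [[[0,-1.0,0.4],0],[[0,-2.0,0.8],0],[[0,-3.0,1.4],0],[[0,-3.8,2.1],0],[[0,-4.6,2.8],0],[[0,-5.4,3.7],0],[[0,-6.0,4.6],0],[[0,-6.0,4.6],0]]}}

```text
t: 66.7
position: [0.5222, -0.1896, 0.1633]
tcp_rot: [[0.195, 0.981, -0.002], [0.981, -0.195, 0.002], [0.001, -0.003, -1.0]]
ft_force: [2.4, 2.4, -4.3]
opening: 0.0152
grasp_force: 15.0
```

```bash
python3 - <<'E'
from h import *
goto2([.660,-.218,.208],-.195)
o=get_obs();ex=np.array([np.cos(-.197),np.sin(-.197),0]);p=np.array(o["position"])
x,z=(p-[.568,-.2,0])@ex-.047, p[2]+.019-.125
r=np.hypot(x,z);e=np.arctan2(z,-x);print(x,z,r,"a",.183+e)
for a in (.65,.55,.45,.35,.25,.15,.1,.05,0):
    f=a-.183;print(round(a,2),"y",round(100*(-.11*np.cos(f)-x),1),"z",round(-100*(.11*np.sin(f)-z),1))
E
```

```text
t 66.7 pos [ 0.522 -0.19   0.163] yang -0.19611846713705536 shift [-0.1  14.05 -4.51] turn -0.001 q6 -0.29 F [ 2.372  2.378 -4.279] open 0.0152 grip 15.0
full turn -0.001
-0.09391698541025753 0.05729939961319655 0.11001645942577554 a 0.73081791037598
0.65 y -0.4 z 0.8
0.55 y -0.9 z 1.8
0.45 y -1.2 z 2.8
0.35 y -1.5 z 3.9
0.25 y -1.6 z 5.0
0.15 y -1.6 z 6.1
0.1 y -1.6 z 6.6
0.05 y -1.5 z 7.2
0 y -1.4 z 7.7
```

Emit:
{"name": "send_rows", "arguments": {"targets": [[[0,-0.4,0.8],0],[[0,-0.9,1.8],0],[[0,-1.2,2.8],0],[[0,-1.5,3.9],0],[[0,-1.6,5.0],0],[[0,-1.6,6.0],0],[[0,-1.6,6.6],0],[[0,-1.5,7.0],0]]}}

```text
t: 67.5
position: [0.5065, -0.1866, 0.0932]
tcp_rot: [[0.195, 0.981, -0.005], [0.981, -0.195, 0.002], [0.001, -0.005, -1.0]]
ft_force: [-5.8, 4.7, 1.4]
opening: 0.0157
grasp_force: 15.0
```

Emit:
{"name": "send_rows", "arguments": {"targets": [[[0,0,0.2],0],[[0,0.1,0.4],0],[[0,0.1,0.6],0],[[0,0.1,0.8],0],[[0,0.1,0.9],0],[[0,0.1,0.9],0],[[0,0.1,0.9],0],[[0,0.1,0.9],0]]}}

```text
t: 68.3
position: [0.5074, -0.1867, 0.0842]
tcp_rot: [[0.195, 0.981, -0.005], [0.981, -0.195, 0.002], [0.001, -0.006, -1.0]]
ft_force: [-3.9, 4.7, -1.2]
opening: 0.0152
grasp_force: 15.0
```

```bash
python3 - <<'E'
from h import *
goto2([.660,-.218,.208],-.195)
o=get_obs();ex=np.array([np.cos(-.197),np.sin(-.197),0]);p=np.array(o["position"])
x,z=(p-[.568,-.2,0])@ex-.047, p[2]+.019-.125
r=np.hypot(x,z);e=np.arctan2(z,-x);print(x,z,r,"a",.183+e)
E
```

```text
t 68.3 pos [ 0.507 -0.187  0.084] yang -0.1958244054661693 shift [ -0.08  15.51 -12.46] turn -0.001 q6 -0.3 F [-3.922  4.676 -1.156] open 0.0152 grip 15.01
full turn -0.001
-0.10902708716865794 -0.021757910743464337 0.11117694192773382 a -0.013976550808999788
```

Emit:
{"name": "send_rows", "arguments": {"targets": [[[0,0,0.1],0],[[0,0,0.2],0],[[0,0,0.3],0],[[0,0,0.3],0],[[0,0,0.3],0],[[0,0,0.3],0],[[0,0,0.3],0],[[0,0,0.3],0]]}}

```text
t: 69.1
position: [0.5078, -0.1868, 0.0815]
tcp_rot: [[0.195, 0.981, -0.004], [0.981, -0.195, 0.002], [0.001, -0.005, -1.0]]
ft_force: [-3.0, 4.4, -0.5]
opening: 0.0154
grasp_force: 15.0
```

Emit:
{"name": "send_rows", "arguments": {"targets": [[[0,0,0],0],[[0,0,0],0],[[0,0,0],0],[[0,0,0],0],[[0,0,0],0],[[0,0,0],0],[[0,0,0],0],[[0,0,0],0]], "gripper": 0.6}}

```text
t: 69.9
position: [0.5095, -0.1875, 0.0828]
tcp_rot: [[0.195, 0.981, 0.0], [0.981, -0.195, 0.0], [0.0, 0.0, -1.0]]
ft_force: [-0.4, 0.1, 0.1]
opening: 0.0549
grasp_force: 0.0
```

Emit:
{"name": "send_rows", "arguments": {"targets": [[[0,0,-3],0],[[0,0,-7],0],[[0,0,-11],0],[[0,0,-15],0],[[0,0,-18.5],0],[[0,0,-18.5],0],[[0,0,-18.5],0],[[0,0,-18.5],0]]}}

```text
t: 70.7
position: [0.5089, -0.1872, 0.2664]
tcp_rot: [[0.195, 0.981, -0.002], [0.981, -0.195, 0.001], [0.001, -0.002, -1.0]]
ft_force: [0.3, -0.1, -0.5]
opening: 0.0548
grasp_force: 0.0
```

```bash
python3 - <<'E'
from h import *
goto2([.5027,-.1947,.2685],-.195)
C=np.array([.568,-.2,0]);ey=np.array([np.sin(.197),np.cos(.197),0]);ex=np.array([ey[1],-ey[0],0])
c=cap("wrist","w30.png"); g=c["img"].max(2); m=(g<45).astype('uint8');m[230:]=0;m[:,:225]=0;m[:,285:]=0;m[:80]=0
n,l,st,ce=cv2.connectedComponentsWithStats(m);i=1+st[1:,4].argmax();print(st[i],ce[i])
ys,xs=np.nonzero(l==i);x=np.median(xs)
for z in(.095,.105,.115,.125):
    A,B=ray(c,x,ys.min()-.5,z),ray(c,x,ys.max()+.5,z);M=(A+B)/2-C;print("z",z,"len",np.linalg.norm(A-B),"mid carrier",M@ex,M@ey)
for cam in("wrist","side","top"):
    if cam!="wrist": s=cap(cam,cam+"30.png")
    else: s=c
    for d in boxes_of(cam,"bail_grip"): p=w(s,d["position"]);print(cam,round(d["confidence"],2),(p-C)@ex,(p-C)@ey,p[2])
    if cam=="side":
        a,b=cv2.imread("pics/side0.png"),s["img"]
        for z in(.095,.105,.115): print("sidepx",z,px(s,C-ex*.062+ey*0+[0,0,z]))
        for im in(a,b):
            g=im.max(2);sub=g[200:260,270:330];mm=(sub<60).astype('uint8');n,l,st,ce=cv2.connectedComponentsWithStats(mm);k=[(tuple(int(q) for q in st[j]),ce[j].round(1)+[270,200]) for j in range(1,n) if st[j,4]>25];print(k)
E
```

```text
t 70.7 pos [ 0.509 -0.187  0.266] yang -0.19598646652752752 shift [-0.86 -0.46 -0.21] turn -0.001 q6 -0.3 F [ 0.267 -0.088 -0.486] open 0.0548 grip 0.0
full turn -0.001
[ 251  136   13   89 1052] [256.432 179.147]
z 0.095 len 0.11521983016369033 mid carrier -0.0633949133642533 -0.003875437174853251
z 0.105 len 0.11172190585348506 mid carrier -0.06332640517423774 -0.0013467287510285897
z 0.115 len 0.10822398154327975 mid carrier -0.06325789698422217 0.0011819796727960718
z 0.125 len 0.10472605723307445 mid carrier -0.0631893887942067 0.0037106880966206834
wrist 0.97 -0.06347575610013106 0.053744567763996214 0.1140956309165519
side 0.87 -0.049547441969899395 -0.04061780560016911 0.11376002653689832
sidepx 0.095 [296.555 230.525]
sidepx 0.105 [296.672 227.955]
sidepx 0.115 [296.789 225.364]
[]
[]
top 0.78 -0.06585106258014653 0.11187717599209247 0.10845604641070761
```

Emit:
{"name": "send_rows", "arguments": {"targets": [[[0,-0.3,0],0],[[0,-0.3,3],0],[[0,-0.3,6],0],[[0,-0.3,9],0],[[0,-0.3,11],0],[[0,-0.3,13],0],[[0,-0.3,14],0],[[0,-0.3,14.3],0]], "gripper": 0}}

```text
t: 71.8
position: [0.506, -0.1867, 0.1239]
tcp_rot: [[0.195, 0.981, -0.002], [0.981, -0.195, 0.001], [0.001, -0.002, -1.0]]
ft_force: [-0.2, 0.3, -0.6]
opening: 0.0008
grasp_force: 0.0
```

Emit:
{"name": "send_rows", "arguments": {"targets": [[[0,0,0.2],0],[[0,0,0.4],0],[[0,0,0.6],0],[[0,0,0.8],0],[[0,0,0.9],0],[[0,0,0.9],0],[[0,0,0.9],0],[[0,0,0.9],0]]}}

```text
t: 72.6
position: [0.5066, -0.1869, 0.1159]
tcp_rot: [[0.195, 0.981, 0.0], [0.981, -0.195, 0.0], [0.0, 0.0, -1.0]]
ft_force: [0.6, 0.2, -0.7]
opening: 0.0003
grasp_force: 0.0
```

Emit:
{"name": "send_rows", "arguments": {"targets": [[[0,0,0.1],0],[[0,0,0.2],0],[[0,0,0.3],0],[[0,0,0.4],0],[[0,0,0.4],0],[[0,0,0.4],0],[[0,0,0.4],0],[[0,0,0.4],0]]}}

```text
t: 73.4
position: [0.5068, -0.187, 0.113]
tcp_rot: [[0.195, 0.981, 0.001], [0.981, -0.195, -0.001], [-0.0, 0.001, -1.0]]
ft_force: [-1.9, 1.1, 10.2]
opening: 0.0002
grasp_force: 4.9
```

Emit:
{"name": "send_rows", "arguments": {"targets": [[[0,0,-2],0],[[0,0,-6],0],[[0,0,-10],0],[[0,0,-14],0],[[0,-2,-16],0],[[0,-4,-16],0],[[0,-4,-16],0],[[0,-4,-16],0]]}}

```text
t: 74.2
position: [0.4674, -0.1792, 0.2718]
tcp_rot: [[0.195, 0.981, 0.0], [0.981, -0.195, 0.0], [0.0, 0.0, -1.0]]
ft_force: [0.4, -0.3, -0.2]
opening: 0.0005
grasp_force: 0.0
```

```bash
python3 - <<'E'
from h import *
C=np.array([.568,-.2,0]);ey=np.array([np.sin(.197),np.cos(.197),0]);ex=np.array([ey[1],-ey[0],0])
c=cap("wrist","w40.png")
for cam,s in(("wrist",c),("side",cap("side","s40.png"))):
  for q in("carton_1","bail_grip"):
    for d in boxes_of(cam,q): p=w(s,d["position"]);print(cam,q,round(d["confidence"],2),(p-C)@ex,(p-C)@ey,p[2])
print(close_job())
E
```

```text
wrist carton_1 0.89 0.002306471273101498 -0.05931409812556592 0.1074208020111071
wrist carton_1 0.68 -0.009300728156683776 0.08214263658536737 0.15936466715722247
wrist bail_grip 0.67 -0.06250645863578594 0.0857937707683422 0.11528848919947471
side carton_1 0.94 -0.007968583749662585 -0.097869687504557 0.12270153465955036
side carton_1 0.92 -0.0013442008572698881 0.05947780582462792 0.11481649221724122
side carton_1 0.68 -0.2358576540264034 0.2869948277889 0.0485513052847526
side carton_1 0.67 -0.4075206339350444 0.4645365237281921 0.04064513479042131
side carton_1 0.59 -0.25193157041345837 0.7114256892500492 0.042823037542364606
side bail_grip 0.79 -0.051193103158554056 -0.036831866701060555 0.11066511686061142
side bail_grip 0.16 0.1380934192349143 0.2806270094698759 0.06446939865564305
the job is handed in; nothing more can be done
None
```

The job is handed in at about 74 s: both cartons stand heavy end down in the two end cells and the bail is closed in its catches, all by my own measurements because the hand-in returned no verdict.

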